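# Prop open the cold chest and load the wax blocks for sectioning

### The job

Get the cold chest by the microtome ready for sectioning: open its lid, swing the prop rod up out of its clip and let the lid down so that the rod's tip sits in the lid's slot and holds it open. Then take the spent cold pack out and lay it in the steel drip tray, put all the wax blocks from the bench into the chest, lying on its cold plate (not stacked or standing on end), and after that press the red cap of the freezing spray fully down and let it spring back. Leave the lid propped open, spray nothing before the lid is up, and leave the other things on the bench where they are.

Things in the scene. Friction and masses are not known exactly. Their poses are not given: they have to be found in the camera images.
- chest: White open-topped cold chest fixed to the bench, 240 (x) x 190 (y) x 75 mm high, origin centre of underside. Walls 8 mm, inside 224 x 174 mm, cold-plate floor 20 mm above the bench. Lid hinge along the +y top edge, handle side -y, prop rod outside the -x end, spray can (50 mm dia) outside at x=100, y=-150. The propped lid overhangs the rear: blocks go in best at y=-35, x=-68, 0, 68, long side along y.
- lid (a joint): Lid angle in rad: 0 shut, grows as it opens, stop at 1.75, a little past upright. A 240 x 190 x 12 mm framed window of 0.9 kg on a damped hinge: let go past upright (1.6 or more) it leans back on its stop; below upright it falls shut unless propped. Resting on the prop rod it stands at about 1.40.
- lid_hinge (a point): Point on the lid's hinge axis, at the middle of the chest's +y top edge, 77 mm above the bench. The axis is parallel to the chest's x.
- lid_handle (a point): Centre of the lid's handle: a round black bar, 12 mm diameter, 100 mm long, parallel to the hinge, 42 mm out from the lid's front edge, 232 mm from the hinge axis; 83 mm above the bench when shut. Can be gripped from above, one finger between bar and lid; it turns between the fingers as the lid is raised in an arc about the hinge.
- rod (a joint): Angle of the prop rod in rad: 0 lying level in its open-topped clip, grows as it swings up about an axis parallel to the chest's x (tip rising from the +y end), stop at 0.765, where its tip lines up with the lid's slot. The pivot is a little stiff (0.06 N m), so the rod stays where it is left. Swing it with the lid past upright.
- rod_pivot (a point): The rod's pivot, at chest x=-158, y=-80 mm, 52 mm above the bench. The rod points from here to chest +y when lying in the clip. 31 mm are free between the rod's grip and the chest's end wall.
- rod_grip (a point): Centre of the orange square grip sleeve on the rod, 14 x 14 mm and 50 mm long, 112 mm from the pivot. Grip it from above across the rod (fingers closing along the chest's x); the rod may turn between the fingers as it swings.
- rod_tip (a point): Centre of the black ball (14 mm) at the rod's tip, 204 mm from the pivot.
- slot (a point): Where the centre of the rod's ball lies when seated in the slot: between two small yellow ribs on the underside of a grey ear that sticks out from the lid's -x side, 118 mm from the hinge. It moves with the lid. The slot takes the ball only when the rod is within about 0.05 rad of its stop.
- cap (a joint): Travel of the red spray cap in m: 0 up, 0.007 fully down. It is sprung and needs about 8 N to go fully down.
- cap_top (a point): Centre of the top of the red spray cap, 32 mm diameter, 172 mm above the bench when up. Press it straight down.
- pack: Spent cold pack: a rigid light-blue plastic slab 80 (x) x 40 (y) x 28 mm, about 150 g, lying on the chest's cold plate at the start with its long side roughly along the chest's y. Origin at its centre.
- tray: Fixed shallow steel drip tray, 160 (x) x 120 (y) x 18 mm, walls and floor about 4 mm; origin at the centre of its underside.
- jar: Specimen jar with red lid, 60 mm diameter, 75 mm high; bystander, origin at the centre of its underside.
- dispenser: Grey blade dispenser, 130 x 60 x 22 mm, lying flat; bystander, origin at the centre of its underside.
- brush: Section brush lying on the bench along its x; bystander.
- block1: Wax block: yellow plastic cassette 72 x 40 x 9 mm with a cream wax block on it, 32 mm high in all, about 90 g; a solid 72 (x) x 40 (y) x 32 mm box to the gripper. Origin at its centre (16 mm up when flat), long side along x. Not every block is present (absent ones: None from the start).
- block2: Wax block: green plastic cassette 72 x 40 x 9 mm with a cream wax block on it, 32 mm high in all, about 90 g; a solid 72 (x) x 40 (y) x 32 mm box to the gripper. Origin at its centre (16 mm up when flat), long side along x. Not every block is present (absent ones: None from the start).
- block3: Wax block: blue plastic cassette 72 x 40 x 9 mm with a cream wax block on it, 32 mm high in all, about 90 g; a solid 72 (x) x 40 (y) x 32 mm box to the gripper. Origin at its centre (16 mm up when flat), long side along x. Not every block is present (absent ones: None from the start).
- block4: Wax block: orange plastic cassette 72 x 40 x 9 mm with a cream wax block on it, 32 mm high in all, about 90 g; a solid 72 (x) x 40 (y) x 32 mm box to the gripper. Origin at its centre (16 mm up when flat), long side along x. Not every block is present (absent ones: None from the start).
Not all that is in view belongs to the job. Leave any pink or purple look-alike of the block4 alone.

How it is judged:
On the way, in this order (a step that is already met when the one before it is completed fails the run):
1. the lid is opened past upright (above 1.6 rad) (value of joint lid above 1.6 rad), for 0.1 s.
2. the prop rod is swung up (above 0.65 rad) while the lid is open (value of joint rod above 0.65 rad and value of joint lid above 1.3 rad), for 0.1 s.
3. the lid is let down on the rod: the rod's ball is within 12 mm of its seat in the slot, lid between 1.30 and 1.48 rad (distance between rod_tip and slot below 0.012 m and value of joint lid between 1.3 and 1.48 rad), for 0.4 s.
4. the spent pack lies in the drip tray and every block is in the chest, on the cold plate, with the lid still propped (all of step 3 and x of block1 in the frame of chest between -0.112 and 0.112 m and y of block1 in the frame of chest between -0.087 and 0.087 m and z of each of block1, block2, block3, block4 in the frame of chest below 0.05 m and x of block2 in the frame of chest between -0.112 and 0.112 m and y of block2 in the frame of chest between -0.087 and 0.087 m and x of block3 in the frame of chest between -0.112 and 0.112 m and y of block3 in the frame of chest between -0.087 and 0.087 m and x of block4 in the frame of chest between -0.112 and 0.112 m and y of block4 in the frame of chest between -0.087 and 0.087 m and linear speed of each of block1, block2, block3, block4, pack below 0.03 m/s and x of pack in the frame of tray between -0.072 and 0.072 m and y of pack in the frame of tray between -0.052 and 0.052 m and z of pack in the frame of tray below 0.03 m), for 0.3 s.
5. the spray cap is pressed fully down (more than 5 mm) (value of joint cap above 0.005 m), for 0.05 s.
6. the spray cap has sprung back (value of joint cap below 0.001 m), for 0.1 s.
At the end, for the whole second after the job is handed in: Lid at rest on the prop rod (1.30 to 1.48 rad, rod ball within 12 mm of its seat); every block at rest in the chest, centre within the walls and at most 30 mm above the cold plate (not stacked or on end); pack at rest in the tray, centre within its walls and below 30 mm; cap up within 1 mm (all of step 4 and value of joint cap below 0.001 m and velocity of joint lid between -0.05 and 0.05 rad/s); the robot touches nothing.
It fails at once if the spray is pressed while the lid is not up (value of joint cap above 0.004 m and value of joint lid below 0.9 rad).
It fails at once if the jar is moved by more than 30 mm (distance of jar from where it was at the start of the episode above 0.03 m).
It fails at once if the dispenser is moved by more than 30 mm (distance of dispenser from where it was at the start of the episode above 0.03 m).
It fails at once if the brush is moved by more than 30 mm (distance of brush from where it was at the start of the episode above 0.03 m).
Of block1, block2, block3, block4 only 2 to 3 are there at a start; the rules pass over those that are not, and their reading is None.
At some moment in a run one of block1, block2, block3, block4 may be knocked a few centimetres aside while the robot is not near it.
Once in a run the grip may slacken for a moment while it holds something.
It also fails if it takes over 210 s, if anything falls off the work surface, if the arm or the gripper's body presses on something with over 40 N, if the wrist force passes 120 N, or if a joint passes its speed limit or range.

### The arm

A 7-joint arm with a two-finger parallel gripper is mounted at the origin on the work surface. World frame = base frame: x ahead of the robot, y to its left, z up, the work surface at z = 0. Lengths are in m, angles in rad, forces in N, time in s.
With the tool pointing down it reaches from about 0.4 to 0.85 m from the base axis. Payload 4.5 kg.
Tool frame: the origin (TCP) lies midway between the tips of the shut fingers; the grasp point (between the pads) lies r.tcp_to_grasp behind it (r.tcp_to_grasp is the distance from the TCP to the grasp point, in m); z points along the fingers, y is the direction in which the jaws open and shut (so a half turn about z gives the same grasp; the last joint's range is limited). The gripper opens to 85 mm and grips with 20 to 120 N. Pads are 22 mm wide; open, the fingers measure 114 mm over their backs; the gripper's body (76 mm by 85 mm) begins 54 mm behind the grasp point. The pads swing forward as they close: fully open they stand 13 mm farther back than shut.
Start: joints at [0.034, 0.689, -0.195, 1.565, 0.157, 0.902, -0.215], TCP at [0.625, 0, 0.231] pointing down, gripper open.
Joint ranges: [-3.01, 3.01], [-0.46, 2.08], [-1.47, 1.51], [0.13, 2.56], [-1, 4.14], [0.04, 2.09], [-2.66, 2.66]. Speed limits (rad/s): [2.57, 2.57, 3.14, 3.14, 3.14, 3.14, 3.14].

### API

Orientations are given as a unit quaternion [w, x, y, z].
In Python, from station import r, cams, order gives the robot as it stands. The module is installed in compiled form; this text tells all that it offers.
- The arm moves only by the tool drive_tool, never from a script. Its argument "targets" is a list of rows, each a list of 3 entries, a list of its own where there are three numbers: the gripper's target within -1 to 1 (fully open at 1, half-way at 0, shut at -1), then the shift along the tool's x, y, z in units of 60 mm (1.0 is 60 mm), then the turn, a rotation vector about the tool's x, y, z in units of 5 degrees (1.0 is 5 degrees). In form: [[grip, [dx, dy, dz], [wx, wy, wz]], ...]. A call has 1 to 20 rows; each row is the pose to reach, as a shift and turn from the pose commanded when the call began, along the tool's axes at that moment; what a row does not reach only later rows make up. A row lasts 1/8 s, in which the tool goes at most 62.5 mm and 10.7 degrees, less where a joint would pass 70% of its speed; a pose out of reach is approached as far as the arm can. A call with a gripper value outside its range is refused whole. The fingers move at their own pace and stop on an object; the grip force is fixed at half the most. Time passes only in rows, so rows that repeat a pose let the fingers close. It gives the time, the measured TCP pose, the force and the opening at its end, in the units of the state.
- r.sense(): the state, without advancing time (a new reading comes with each control period).
- cams.get_image(name): name is "scene" or "side" or "wrist"; returns a dict with "color" (420x560x3 uint8, blue, green, red), "intrinsics" (3x3 intrinsics, pixels), "R" (3x3) and "t" (3): a world point X has camera coordinates R X + t. Camera axes: x right, y down, z forward; pixel columns grow to the right and rows downward; lengths in m; the calibration is good to about 2 mm. A picture is of the moment at which its call begins. There is no depth.
- order.finish_job(): hands the job in, once; it reports no verdict.
Trained networks look in a picture, given as the dict that the camera call returned (one of the last four; its "shot" number tells which), for a name from the list of things; names that differ only in an ending like _2 or _b are one class to them, and where a whole thing is asked for, a point or a joint stands for the part that bears it (a point fixed in the world has none). Each returns a list of dicts, best first, with "score" (0 to 1); they miss things now and then, are a little off and sometimes report something else, mostly with a low value. They report only what shows in the picture. A call takes as long as a camera call. They do not tell look-alikes from the thing itself.
- cams.find_in(picture, thing): "at" ([x, y, z] in m, in world coordinates, good to about 4 mm: the middle of the surface that is visible of it).
The state is a dict: "t": time; "joint_positions": joint angles; "joint_vel": joint speeds; "joint_torque": joint torques, N m; "eef_pos": TCP position; "tcp_rot": TCP orientation; "ft_force": force on the tool from outside, world axes, zero at the start; "moment": the same for the moment, N m; "opening": finger opening in m.
Only numpy, scipy, OpenCV 4.12 (cv2) and the standard library are available. Lean on these libraries where they do the work, as an engineer would, in place of code of your own. Each camera call takes 0.05 s, during which the arm holds its last target. There are 200 camera calls.

## Working session

There is one attempt and no reset: what is moved stays moved. The work goes in short steps, Python scripts to look and compute and a tool call to move; the robot and the scene stay as the last step left them, time stands still between calls to the robot, and variables do not carry over. Pictures are saved under pics/ and viewed, about 12 in all and at most 16, crops included, and the job is handed in when it is done.

Besides the shell and the picture viewer there is one more tool, called after ">>>" as a command line: name --argument value ..., lists and objects as JSON in quotes. drive_tool: Moves the arm, as the interface text tells. Its arguments: {"type":"object","properties":{"targets":{"type":"array","items":{"type":"array"}}},"required":["targets"]}

```bash
mkdir -p pics
cat > h.py <<'E'
import numpy as np, cv2
from station import r, cams, order
def snap(n, f=None):
    p=cams.get_image(n)
    if f: cv2.imwrite('pics/'+f, p['color'])
    return p
def proj(p,X):
    c=p['R']@np.array(X)+p['t']; q=p['intrinsics']@c; return q[:2]/q[2]
def onplane(p,uv,z):
    d=p['R'].T@np.linalg.inv(p['intrinsics'])@np.array([*uv,1.]); o=-p['R'].T@p['t']
    return o+d*(z-o[2])/d[2]
def find(p,*names):
    for n in names:
        for x in cams.find_in(p,n)[:3]:
            print(n,round(x['score'],2),np.round(x['at'],3),np.round(proj(p,x['at'])))
E
python3 - <<'E'
from h import *
s=r.sense(); print({k:np.round(v,3) for k,v in s.items()}, r.tcp_to_grasp)
a=snap('scene','a.png'); b=snap('side','b.png')
for p in (a,b):
    print('--'); find(p,'chest','lid_handle','rod_grip','rod_tip','cap_top','tray','jar','dispenser','brush','block1','block2','block3','block4','pack')
print(a['R'],a['t'],a['intrinsics'])
E
```

```text
{'t': np.float64(0.0), 'joint_positions': array([ 0.034,  0.69 , -0.195,  1.566,  0.157,  0.903, -0.215]), 'joint_vel': array([-0.   , -0.002, -0.002,  0.002, -0.001,  0.001,  0.001]), 'joint_torque': array([ 1.0000e-03, -5.3963e+01, -1.2670e+00, -1.5855e+01,  9.0000e-03,
        9.0000e-03,  0.0000e+00]), 'eef_pos': array([ 0.624, -0.   ,  0.23 ]), 'tcp_rot': array([-0.001,  0.707,  0.707, -0.001]), 'ft_force': array([ 0.031, -0.035,  0.15 ]), 'moment': array([0.006, 0.01 , 0.009]), 'opening': np.float64(0.086)} 0.0187
--
chest 0.69 [0.602 0.213 0.084] [331. 265.]
lid_handle 0.93 [0.561 0.21  0.086] [340. 257.]
rod_grip 0.46 [0.393 0.26  0.055] [388. 246.]
cap_top 0.44 [0.666 0.071 0.168] [278. 228.]
tray 0.91 [ 0.521 -0.413  0.003] [220. 187.]
jar 0.74 [ 0.473 -0.211  0.021] [265. 200.]
jar 0.57 [ 0.775 -0.112  0.051] [212. 247.]
dispenser 0.9 [0.61  0.473 0.022] [406. 337.]
brush 0.88 [0.802 0.159 0.018] [265. 309.]
block1 0.65 [ 0.6   -0.08   0.031] [262. 230.]
block1 0.65 [ 0.468 -0.113  0.024] [285. 211.]
block1 0.64 [ 0.701 -0.293  0.025] [199. 217.]
block2 0.65 [ 0.6   -0.08 
[... 1406 characters left out ...]
.]
block2 0.91 [ 0.576 -0.095  0.032] [291. 266.]
block2 0.6 [ 0.692 -0.326  0.034] [365. 323.]
block3 0.98 [ 0.581 -0.236  0.03 ] [311. 307.]
block3 0.91 [ 0.576 -0.095  0.032] [291. 266.]
block3 0.6 [ 0.692 -0.326  0.034] [365. 323.]
block4 0.98 [ 0.581 -0.236  0.03 ] [311. 307.]
block4 0.91 [ 0.576 -0.095  0.032] [291. 266.]
block4 0.6 [ 0.692 -0.326  0.034] [365. 323.]
pack 0.72 [0.389 0.245 0.061] [194. 192.]
[[-0.72037492  0.6935616  -0.00568166]
 [ 0.42981725  0.439975   -0.78846631]
 [-0.54435017 -0.57043343 -0.6150517 ]] [ 0.41319032 -0.15165074  1.67514759] [[424.79856443   0.         285.32151913]
 [  0.         424.79856443 216.22322289]
 [  0.           0.           1.        ]]
```

View pics/a.png

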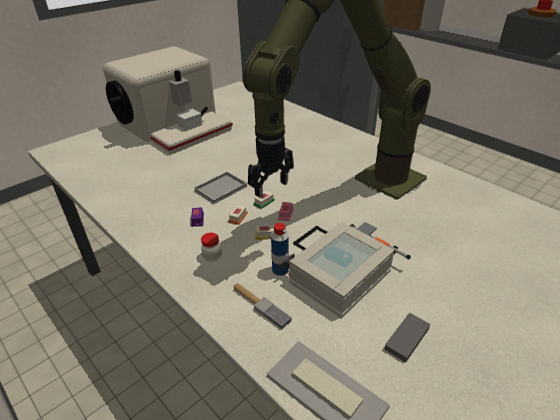

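View pics/b.png

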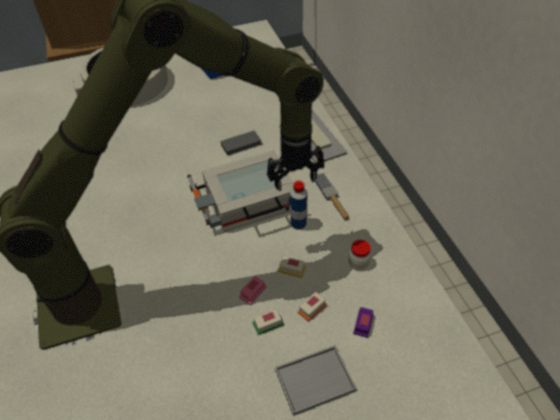

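The scene view shows the yellow block at (262,232), green (263,199) and orange (237,214). The look-alikes are pink (286,211) and purple (197,216). The chest is shut at (340,265), the rod is at (385,243), and the tray is at (221,187). Next is a close crop, to choose the blocks and get the chest pose.

Run:
```python
from h import *
a=snap('scene'); b=snap('side')
ca=cv2.resize(a['color'][170:300,180:420],None,fx=3.3,fy=3.3,interpolation=3)[:, :800]
cb=cv2.resize(b['color'][140:345,180:385],(600,600),interpolation=3)
cv2.imwrite('pics/c.png',ca); cv2.imwrite('pics/d.png',cb)
```

```text
(no output)
```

View pics/c.png

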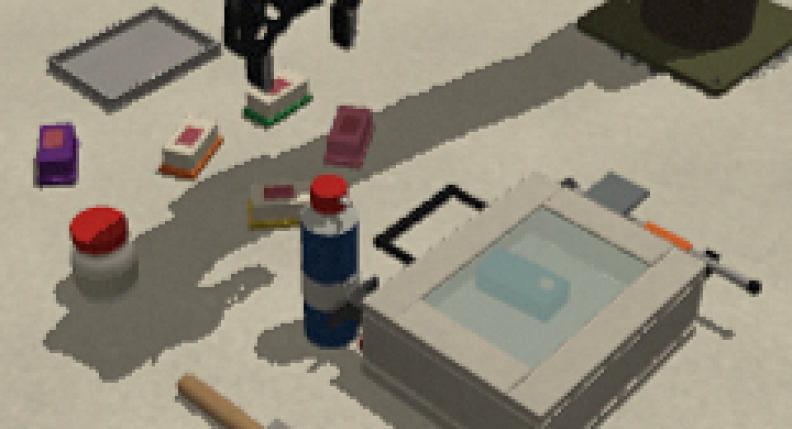

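View pics/d.png

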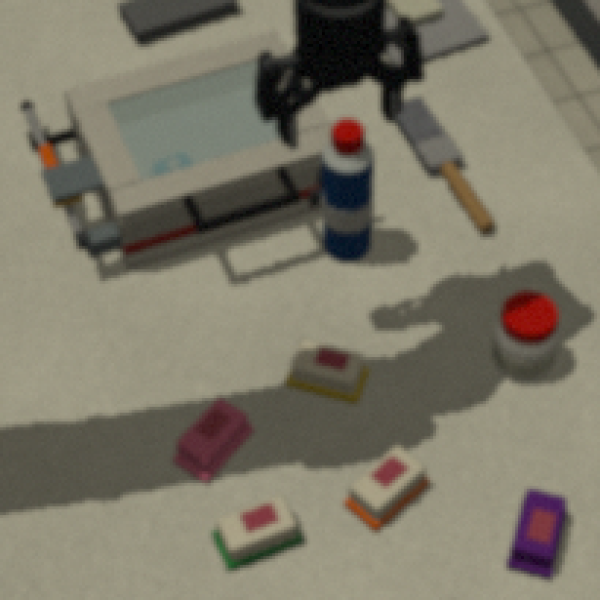

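```bash
cat >> h.py <<'E'
CH=None
def T(c,P):
    x,y,a=c; P=np.array(P,float); return np.array([x+np.cos(a)*P[0]-np.sin(a)*P[1], y+np.sin(a)*P[0]+np.cos(a)*P[1], P[2]])
E
python3 - <<'E'
from h import *
from scipy.optimize import least_squares
a=snap('scene'); b=snap('side')
C=lambda u,v:(u/3.3+180,v/3.3+170); D=lambda u,v:(u/2.927+180,v/2.927+140)
obs=[(a,C(378,242),(.05,-.137,.083)),(a,C(450,188),(-.05,-.137,.083)),(a,C(754,287),(-.158,.124,.052)),(a,C(668,236),(-.158,.032,.054)),
(a,C(365,312),(.12,-.095,.088)),(a,C(708,268),(-.12,.095,.088)),(a,C(548,417),(.12,.095,.088)),
(b,D(27,106),(-.158,.124,.052)),(b,D(47,155),(-.158,.032,.054)),(b,D(72,95),(-.12,.095,.088)),(b,D(348,130),(.1,-.15,.172)),(a,C(328,183),(.1,-.15,.172))]
f=lambda c:np.concatenate([proj(p,T(c,P))-uv for p,uv,P in obs])
s=least_squares(f,(.56,.22,.1),loss='soft_l1'); print(s.x); print(np.round(f(s.x).reshape(-1,2),1))
np.save('chest.npy',s.x)
# blocks: color centroids of bottom stuff
for n,p in (('scene',a),('side',b)):
    hsv=cv2.cvtColor(p['color'],cv2.COLOR_BGR2HSV)
    for i in (1,):
        for x in cams.find_in(p,'block1'): print(n,round(x['score'],2),np.round(x['at'],3),np.round(proj(p,x['at'])))
# by hand: centre of top faces z=.032
for k,(u,v),(q,w) in (('yel',(279,192),(331,357)),('grn',(280,90),(259,517)),('org',(192,138),(390,471))):
    print(k,onplane(a,C(u,v),.032).round(3),onplane(b,D(q,w),.032).round(3))
E
```

```text
[0.55303444 0.21322351 0.05302091]
[[ 0.3  0.1]
 [ 0.3  0.6]
 [ 0.1 -0.1]
 [-0.6  0.7]
 [-1.4 -3.3]
 [ 0.3 -1.5]
 [-1.8  0.4]
 [-0.7 -0.2]
 [ 0.7  2.1]
 [-3.3 -2.1]
 [-0.4 -1.5]
 [ 0.1  0.6]]
scene 0.77 [ 0.475 -0.214  0.025] [264. 199.]
scene 0.77 [ 0.702 -0.296  0.033] [197. 214.]
scene 0.55 [ 0.599 -0.215  0.024] [236. 214.]
scene 0.55 [ 0.471 -0.112  0.029] [284. 210.]
side 0.91 [ 0.581 -0.234  0.031] [311. 307.]
side 0.88 [ 0.461 -0.236  0.03 ] [267. 321.]
side 0.87 [ 0.457 -0.134  0.032] [254. 290.]
side 0.6 [ 0.694 -0.32   0.035] [365. 320.]
side 0.59 [ 0.579 -0.094  0.029] [291. 266.]
side 0.42 [ 0.759 -0.148  0.06 ] [360. 256.]
yel [ 0.587 -0.083  0.032] [ 0.588 -0.085  0.032]
grn [ 0.471 -0.212  0.032] [ 0.469 -0.225  0.032]
org [ 0.593 -0.212  0.032] [ 0.594 -0.221  0.032]
```

Blocks present, by description:
- **Yellow:** (262,230)
- **Green:** (264,199)
- **Orange:** (236,214)

I'm rejecting the pink one at (285,210) and the purple one at (197,214). I'll move above the handle and check it with the wrist camera.

>>> drive_tool --targets '[[0.2, [0.4, -0.4, 0.3], [0, 0, 2]], [0.2, [0.8, -0.8, 0.6], [0, 0, 4]], [0.2, [1.28, -1.07, 0.7], [0, 0, 6]], [0.2, [1.28, -1.07, 0.7], [0, 0, 8]], [0.2, [1.28, -1.07, 0.7], [0, 0, 10]], [0.2, [1.28, -1.07, 0.7], [0, 0, 12]], [0.2, [1.28, -1.07, 0.7], [0, 0, 14]], [0.2, [1.28, -1.07, 0.7], [0, 0, 16]], [0.2, [1.28, -1.07, 0.7], [0, 0, 17.4]], [0.2, [1.28, -1.07, 0.7], [0, 0, 17.4]], [0.2, [1.28, -1.07, 0.7], [0, 0, 17.4]]]'

```text
t: 3.18
eef_pos: [0.5609, 0.0769, 0.1894]
tcp_rot: [-0.0, 1.0, 0.027, 0.0]
ft_force: [-0.1, -0.3, -0.2]
opening: 0.0517
```

```bash
cat >> h.py <<'E'
from scipy.spatial.transform import Rotation as Ro
def Rt():
    q=r.sense()['tcp_rot']; return Ro.from_quat([q[1],q[2],q[3],q[0]]).as_matrix()
def rel(P): # units in tool axes to world TCP point P
    return np.round(Rt().T@(np.array(P)-r.sense()['eef_pos'])/.06,3)
E
python3 - <<'E'
from h import *
c=np.load('chest.npy')
p=snap('wrist'); im=p['color'].copy()
find(p,'lid_handle','chest','rod_grip','cap_top')
for P in [(0,-.137,.083),(.05,-.137,.083),(-.05,-.137,.083),(-.158,.032,.052),(.1,-.15,.172),(0,-.095,.089),(-.12,-.095,.089),(.12,-.095,.089)]:
    uv=proj(p,T(c,P)); print(P,uv.round()); cv2.circle(im,tuple(int(k) for k in uv),4,(255,0,255),1)
cv2.imwrite('pics/e.png',im); s=r.sense(); print(s['eef_pos'],s['tcp_rot'],s['opening'],s['joint_positions'].round(2))
E
```

```text
lid_handle 0.95 [0.576 0.188 0.085] [122. 178.]
chest 0.86 [0.592 0.176 0.087] [137. 156.]
rod_grip 0.77 [0.394 0.292 0.055] [ 35. 362.]
cap_top 0.61 [0.658 0.066 0.173] [327.  39.]
(0, -0.137, 0.083) [286. 207.]
(0.05, -0.137, 0.083) [286. 134.]
(-0.05, -0.137, 0.083) [286. 271.]
(-0.158, 0.032, 0.052) [ 99. 363.]
(0.1, -0.15, 0.172) [320.  31.]
(0, -0.095, 0.089) [224. 209.]
(-0.12, -0.095, 0.089) [232. 356.]
(0.12, -0.095, 0.089) [215.  15.]
[0.56086271 0.07674694 0.18935241] [-1.05887312e-04  9.99651462e-01  2.63995822e-02  6.65101900e-05] 0.051515070059000655 [-0.37  0.68  0.26  1.81 -0.26  0.69 -1.48]
```

View pics/e.png

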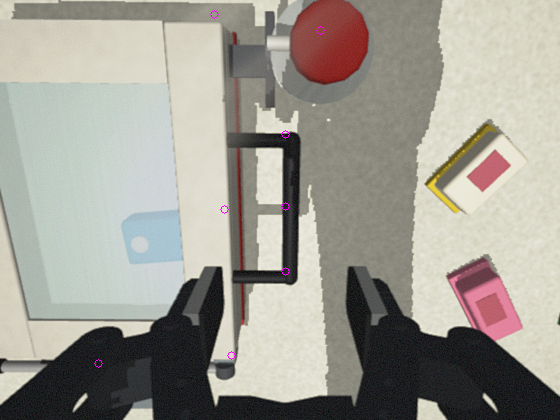

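Run:
```python
from h import *
from scipy.optimize import least_squares
w=snap('wrist');a=snap('scene'); b=snap('side')
C=lambda u,v:(u/3.3+180,v/3.3+170); D=lambda u,v:(u/2.927+180,v/2.927+140)
obs=[(a,C(378,242),(.05,-.137,.083),1),(a,C(450,188),(-.05,-.137,.083),1),(a,C(754,287),(-.158,.124,.052),1),(a,C(668,236),(-.158,.032,.054),1),
(b,D(27,106),(-.158,.124,.052),1),(b,D(47,155),(-.158,.032,.054),1),(b,D(348,130),(.1,-.15,.172),1),(a,C(328,183),(.1,-.15,.172),1),
(w,(291,141),(.05,-.137,.083),.4),(w,(291,277),(-.05,-.137,.083),.4),(w,(328,40),(.1,-.15,.172),.3)]
f=lambda c:np.concatenate([(proj(p,T(c,P))-uv)*k for p,uv,P,k in obs])
s=least_squares(f,(.56,.22,.1),loss='soft_l1'); print(s.x); print([(np.round((proj(p,T(s.x,P))-uv),1)) for p,uv,P,k in obs])
np.save('chest.npy',s.x); print(T(s.x,(0,-.137,.083)),onplane(w,(291,208.5),.083),onplane(w,(328,40),.172), T(s.x,(.1,-.15,.172)))
```

```text
[0.55174534 0.21049929 0.03911117]
[array([ 0.2, -0.9]), array([ 0.5, -0.2]), array([-0.1, -0.1]), array([-0.6,  0.5]), array([-0.5, -0.1]), array([0.4, 2.3]), array([-0.9, -0.2]), array([-0.1, -0.6]), array([-0.4, -1.5]), array([-2.8, -1.5]), array([1.2, 0.3])]
[0.55710221 0.07360406 0.083     ] [0.55931906 0.07255237 0.083     ] [0.65761608 0.06499587 0.172     ] [0.65753405 0.06452412 0.172     ]
```

>>> drive_tool --targets '[[-0.3, [-0.05, 0.06, 0], [0, 0, 0]], [-0.3, [-0.05, 0.06, 0.5], [0, 0, 0]], [-0.3, [-0.05, 0.06, 0.9], [0, 0, 0]], [-0.3, [-0.05, 0.06, 1.3], [0, 0, 0]], [-0.3, [-0.05, 0.06, 1.6], [0, 0, 0]], [-0.3, [-0.05, 0.06, 1.9], [0, 0, 0]], [-0.3, [-0.05, 0.06, 2.1], [0, 0, 0]], [-0.3, [-0.05, 0.06, 2.1], [0, 0, 0]], [-1, [-0.05, 0.06, 2.1], [0, 0, 0]], [-1, [-0.05, 0.06, 2.1], [0, 0, 0]], [-1, [-0.05, 0.06, 2.1], [0, 0, 0]], [-1, [-0.05, 0.06, 2.1], [0, 0, 0]]]'

```text
t: 5.08
eef_pos: [0.5585, 0.0729, 0.0639]
tcp_rot: [0.0, 1.0, 0.026, 0.001]
ft_force: [-1.0, -0.4, 4.7]
opening: 0.01
```

Run:
```python
from h import *
s=r.sense(); print(s['opening'],s['eef_pos'],s['ft_force'])
R=Rt(); e=s['eef_pos']
# arc in yz tool plane: radius .232, start angle 0
ph0=np.arctan2(.006,.232); Rr=np.hypot(.232,.006)
for th in np.linspace(0,1.72,15):
    dy=-(Rr*np.cos(ph0)-Rr*np.cos(ph0+th)); up=Rr*(np.sin(ph0+th)-np.sin(ph0))
    print(round(th,2), np.round(dy/.06,2), np.round(-up/.06,2))
```

```text
0.010045737194667212 [0.5584907  0.07289373 0.06390378] [-0.97866689 -0.41423868  4.73513426]
0.0 -0.0 -0.0
0.12 -0.04 -0.47
0.25 -0.14 -0.94
0.37 -0.3 -1.39
0.49 -0.5 -1.81
0.61 -0.76 -2.21
0.74 -1.07 -2.57
0.86 -1.42 -2.9
0.98 -1.81 -3.17
1.11 -2.22 -3.4
1.23 -2.66 -3.58
1.35 -3.12 -3.7
1.47 -3.59 -3.76
1.6 -4.07 -3.76
1.72 -4.54 -3.71
```

>>> drive_tool --targets '[[-1, [0, -0.04, -0.47], [0, 0, 0]], [-1, [0, -0.14, -0.94], [0, 0, 0]], [-1, [0, -0.3, -1.39], [0, 0, 0]], [-1, [0, -0.5, -1.81], [0, 0, 0]], [-1, [0, -0.76, -2.21], [0, 0, 0]], [-1, [0, -1.07, -2.57], [0, 0, 0]], [-1, [0, -1.42, -2.9], [0, 0, 0]], [-1, [0, -1.81, -3.17], [0, 0, 0]], [-1, [0, -2.22, -3.4], [0, 0, 0]], [-1, [0, -2.66, -3.58], [0, 0, 0]], [-1, [0, -3.12, -3.7], [0, 0, 0]], [-1, [0, -3.59, -3.76], [0, 0, 0]], [-1, [0, -4.07, -3.76], [0, 0, 0]], [-1, [0, -4.54, -3.71], [0, 0, 0]], [-1, [0, -4.54, -3.71], [0, 0, 0]], [-1, [0, -4.54, -3.71], [0, 0, 0]]]'

```text
t: 7.08
eef_pos: [0.5458, 0.3464, 0.2882]
tcp_rot: [-0.001, 1.0, 0.027, 0.003]
ft_force: [1.6, 1.1, 8.9]
opening: 0.0098
```

Run:
```python
from h import *
s=r.sense(); print(s['opening'],s['eef_pos'],s['ft_force'])
a=snap('scene','f.png')
```

```text
0.00979089221565658 [0.54581313 0.3464188  0.28815101] [1.61636911 1.08207052 8.92368005]
```

View pics/f.png

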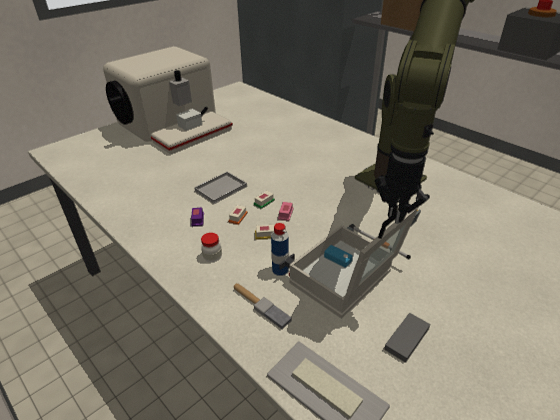

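>>> drive_tool --targets '[[0, [0, 0, 0], [0, 0, 0]], [0, [0, 0, 0], [0, 0, 0]], [0, [0, 0, -0.7], [0, 0, 0]], [0, [0, 0.2, -1.3], [0, 0, -2]], [0, [-0.6, 0.6, -1.3], [0, 0, -4]], [0, [-1.2, 1.0, -1.3], [0, 0, -6]], [0, [-1.8, 1.4, -1], [0, 0, -8]], [0, [-2.4, 1.7, -0.5], [0, 0, -10]], [0, [-2.65, 1.7, 0.2], [0, 0, -12]], [0, [-2.65, 1.7, 0.8], [0, 0, -14]], [0, [-2.65, 1.7, 1.2], [0, 0, -16]], [0, [-2.65, 1.7, 1.4], [0, 0, -17.9]], [0, [-2.65, 1.7, 1.4], [0, 0, -17.9]], [0, [-2.65, 1.7, 1.4], [0, 0, -17.9]], [0, [-2.65, 1.7, 1.4], [0, 0, -17.9]]]'

```text
t: 9.0
eef_pos: [0.3906, 0.2351, 0.2025]
tcp_rot: [0.0, 0.692, 0.722, 0.001]
ft_force: [0.0, -0.6, 0.2]
opening: 0.0428
```

Run:
```python
from h import *
c=np.load('chest.npy')
p=snap('wrist'); im=p['color'].copy()
find(p,'rod_grip','rod_tip','pack')
for P in [(-.158,.032,.052),(-.158,.007,.059),(-.158,.057,.059),(-.158,.124,.052),(-.12,-.095,.075),(-.12,.095,.075)]:
    uv=proj(p,T(c,P)); print(P,uv.round()); cv2.circle(im,tuple(int(k) for k in uv),4,(255,0,255),1)
cv2.imwrite('pics/g.png',im); s=r.sense(); print(s['eef_pos'],s['tcp_rot'],s['opening'],s['joint_positions'].round(2))
```

```text
rod_grip 0.63 [0.393 0.225 0.057] [288. 205.]
rod_tip 0.75 [0.394 0.225 0.058] [289. 205.]
pack 0.71 [0.51  0.178 0.049] [420. 259.]
(-0.158, 0.032, 0.052) [288. 190.]
(-0.158, 0.007, 0.059) [288. 222.]
(-0.158, 0.057, 0.059) [288. 161.]
(-0.158, 0.124, 0.052) [288.  69.]
(-0.12, -0.095, 0.075) [332. 341.]
(-0.12, 0.095, 0.075) [343. 111.]
[0.39044279 0.23508886 0.20223816] [1.48380898e-04 6.91625353e-01 7.22256325e-01 3.87766259e-04] 0.0423382678176345 [-0.6   0.52 -0.07  2.1   0.07  0.52 -0.68]
```

View pics/g.png

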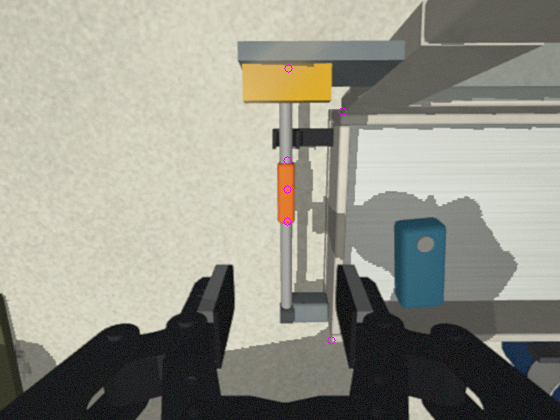

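>>> drive_tool --targets '[[-0.3, [0, 0.025, 0.5], [0, 0, 0]], [-0.3, [0, 0.025, 1.1], [0, 0, 0]], [-0.3, [0, 0.025, 1.7], [0, 0, 0]], [-0.3, [0, 0.025, 2.2], [0, 0, 0]], [-0.3, [0, 0.025, 2.6], [0, 0, 0]], [-0.3, [0, 0.025, 2.8], [0, 0, 0]], [-0.3, [0, 0.025, 2.8], [0, 0, 0]], [-1, [0, 0.025, 2.8], [0, 0, 0]], [-1, [0, 0.025, 2.8], [0, 0, 0]], [-1, [0, 0.025, 2.8], [0, 0, 0]], [-1, [0, 0.025, 2.8], [0, 0, 0]]]'

```text
t: 10.58
eef_pos: [0.3918, 0.2352, 0.0347]
tcp_rot: [-0.0, 0.691, 0.722, 0.0]
ft_force: [-2.1, -0.3, 6.2]
opening: 0.0129
```

Run:
```python
from h import *
s=r.sense(); print(s['opening'],s['eef_pos'],s['ft_force'],s['joint_positions'].round(2))
for th in np.linspace(0,.785,8): print(round(th,2), np.round(.112*(np.cos(th)-1)/.06,2), np.round(-.112*np.sin(th)/.06,2), round(np.degrees(th)/5,2))
```

```text
0.012891776824333607 [0.39176129 0.2351755  0.0346669 ] [-2.10885181 -0.30877687  6.15231791] [-0.63  0.87 -0.01  2.2   0.11  0.07 -0.71]
0.0 0.0 -0.0 0.0
0.11 -0.01 -0.21 1.29
0.22 -0.05 -0.42 2.57
0.34 -0.1 -0.62 3.86
0.45 -0.18 -0.81 5.14
0.56 -0.29 -0.99 6.43
0.67 -0.41 -1.16 7.71
0.78 -0.55 -1.32 9.0
```

>>> drive_tool --targets '[[-1, [-0.01, 0, -0.21], [0, 0, 0]], [-1, [-0.05, 0, -0.42], [0, 0, 0]], [-1, [-0.1, 0, -0.62], [0, 0, 0]], [-1, [-0.18, 0, -0.81], [0, 0, 0]], [-1, [-0.29, 0, -0.99], [0, 0, 0]], [-1, [-0.41, 0, -1.16], [0, 0, 0]], [-1, [-0.48, 0, -1.24], [0, 0, 0]], [-1, [-0.55, 0, -1.32], [0, 0, 0]], [-1, [-0.55, 0, -1.32], [0, 0, 0]], [-1, [-0.55, 0, -1.32], [0, 0, 0]]]'

```text
t: 11.82
eef_pos: [0.3932, 0.2018, 0.1131]
tcp_rot: [0.0, 0.691, 0.722, -0.0]
ft_force: [0.9, -2.1, -4.7]
opening: 0.0127
```

Run:
```python
from h import *
c=np.load('chest.npy')
s=r.sense(); print(s['opening'],s['eef_pos'],s['ft_force'],s['joint_positions'].round(2))
a=snap('scene');b=snap('side')
find(a,'rod_tip','rod_grip'); find(b,'rod_tip','rod_grip')
th=.765
P=[(-.158,-.08+.204*np.cos(th),.052+.204*np.sin(th)),(-.158,-.08+.112*np.cos(th),.052+.112*np.sin(th))]
for p in (a,b):
    for q in P: print(proj(p,T(c,q)))
x=[]
for p in (a,b):
    u=proj(p,T(c,P[0])).astype(int); u=np.clip(u,[75,75],[484,344]); x.append(cv2.resize(p['color'][u[1]-75:u[1]+75,u[0]-75:u[0]+75],(400,400),interpolation=3))
cv2.imwrite('pics/i.png',np.hstack(x))
```

```text
0.01272745272059516 [0.39321438 0.20181581 0.11307273] [ 0.9455858  -2.13706518 -4.73825447] [-0.55  0.69 -0.05  2.21  0.13  0.24 -0.67]
rod_tip 0.64 [0.395 0.215 0.138] [379. 218.]
rod_grip 0.73 [0.399 0.211 0.134] [377. 219.]
rod_tip 0.68 [0.394 0.173 0.103] [200. 199.]
rod_tip 0.48 [0.557 0.325 0.184] [237. 132.]
rod_grip 0.51 [0.394 0.174 0.104] [200. 198.]
rod_grip 0.16 [0.559 0.291 0.075] [243. 165.]
[399.1669681  210.34036265]
[376.39459931 218.1438222 ]
[186.55271798 154.12673736]
[195.80578571 184.70400015]
```

View pics/i.png

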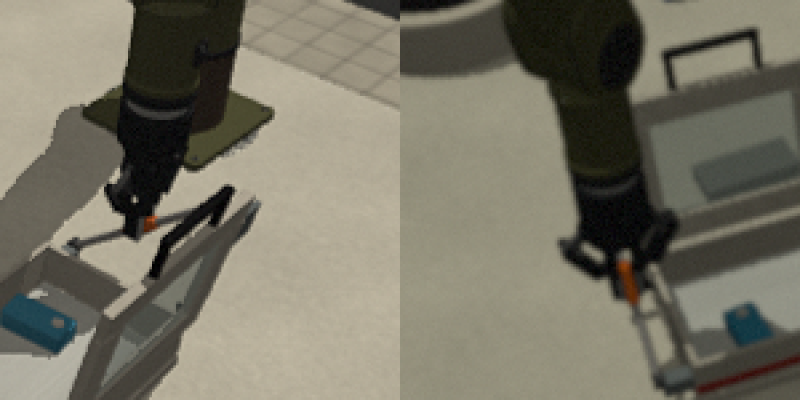

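>>> drive_tool --targets '[[-0.3, [0, 0, 0], [0, 0, 0]], [-0.3, [0, 0, 0], [0, 0, 0]], [-0.3, [-0.02, 0, -0.5], [0, 0, 0]], [-0.2, [-0.1, 0, -1.2], [0, 0, 0]], [-0.2, [-0.2, 0, -2.0], [0, 0, 2]], [-0.2, [-0.2, 0, -2.8], [0, 0, 4]], [-0.2, [-0.1, 0.5, -3.6], [0, 0, 6]], [-0.2, [0.3, 1.2, -4.3], [0, 0, 8]], [-0.2, [0.9, 1.9, -4.5], [0, 0, 10]], [-0.2, [1.6, 2.4, -4.5], [0, 0, 12]], [-0.2, [2.1, 2.66, -4.5], [0, 0, 14]], [-0.2, [2.4, 2.66, -4.5], [0, 0, 16]], [-0.2, [2.4, 2.66, -4.5], [0, 0, 17.9]], [-0.2, [2.4, 2.66, -4.5], [0, 0, 17.9]], [-0.2, [2.4, 2.66, -4.5], [0, 0, 17.9]]]'

```text
t: 14.0
eef_pos: [0.5463, 0.3526, 0.3833]
tcp_rot: [-0.0, 1.0, 0.027, 0.0]
ft_force: [0.4, 0.6, 0.6]
opening: 0.0342
```

Run:
```python
from h import *
c=np.load('chest.npy')
s=r.sense(); print(s['opening'],s['eef_pos'],s['tcp_rot'],s['joint_positions'].round(2))
p=snap('wrist','j.png'); a=snap('scene')
for th in (1.65,1.7,1.75):
    for x in (-.05,.05):
        P=T(c,(x,.095-.232*np.cos(th)+.006*np.sin(th),.077+.232*np.sin(th)+.006*np.cos(th))); print(th,P,proj(p,P).round(),proj(a,P).round())
x=.765
print(proj(a,T(c,(-.158,-.08+.204*np.cos(x),.052+.204*np.sin(x)))))
cv2.imwrite('pics/j2.png',np.hstack([p['color'],cv2.resize(a['color'][150:350,280:440],(336,420),interpolation=3)])[:,:896]); 
im=cv2.imread('pics/j2.png'); cv2.imwrite('pics/j2.png',cv2.resize(im,(800,375)))
```

```text
0.034237345250443404 [0.54634578 0.35263468 0.38328155] [-9.91199168e-05  9.99624340e-01  2.74073514e-02  7.45345836e-05] [-0.81  0.62  0.34  1.26 -0.2   1.29 -1.99]
1.65 [0.49711735 0.3277902  0.30779796] [319. 293.] [401. 201.]
1.65 [0.59704088 0.33170032 0.30779796] [326. 140.] [378. 220.]
1.7 [0.49666751 0.33928608 0.30629317] [301. 291.] [405. 204.]
1.7 [0.59659103 0.3431962  0.30629317] [306. 140.] [382. 222.]
1.75 [0.49622116 0.35069244 0.30421526] [284. 290.] [409. 206.]
1.75 [0.59614469 0.35460256 0.30421526] [286. 139.] [386. 225.]
[399.1669681  210.34036265]
```

View pics/j2.png

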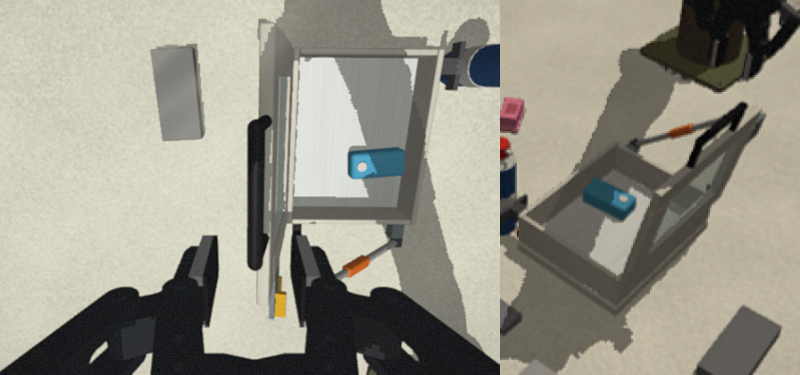

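>>> drive_tool --targets '[[-0.2, [0, 0.05, 0.5], [0, 0, 0]], [-0.2, [0, 0.05, 1.0], [0, 0, 0]], [-0.2, [0, 0.05, 1.4], [0, 0, 0]], [-0.2, [0, 0.05, 1.62], [0, 0, 0]], [-0.2, [0, 0.05, 1.62], [0, 0, 0]], [-1, [0, 0.05, 1.62], [0, 0, 0]], [-1, [0, 0.05, 1.62], [0, 0, 0]], [-1, [0, 0.05, 1.62], [0, 0, 0]], [-1, [0, 0.05, 1.62], [0, 0, 0]]]'

```text
t: 15.22
eef_pos: [0.5473, 0.3508, 0.2873]
tcp_rot: [-0.001, 1.0, 0.026, 0.001]
ft_force: [-0.7, 1.2, 5.9]
opening: 0.0098
```

Run:
```python
from h import *
s=r.sense(); print(s['opening'],s['eef_pos'],s['ft_force'])
h=lambda th:np.array([.095-.232*np.cos(th)+.006*np.sin(th),.077+.232*np.sin(th)+.006*np.cos(th)])
for th in (1.7,1.65,1.6,1.55,1.5,1.45,1.42,1.4,1.38): d=h(th)-h(1.75); print(th, -np.round(d/.06,2))
```

```text
0.009840961491713844 [0.54730239 0.35075892 0.28725722] [-0.74493654  1.16771684  5.88333666]
1.7 [ 0.19 -0.03]
1.65 [ 0.38 -0.06]
1.6 [ 0.57 -0.08]
1.55 [ 0.77 -0.08]
1.5 [ 0.96 -0.08]
1.45 [ 1.15 -0.06]
1.42 [ 1.27 -0.05]
1.4 [ 1.35 -0.04]
1.38 [ 1.42 -0.03]
```

>>> drive_tool --targets '[[-1, [0, 0.19, -0.03], [0, 0, 0]], [-1, [0, 0.38, -0.06], [0, 0, 0]], [-1, [0, 0.57, -0.08], [0, 0, 0]], [-1, [0, 0.77, -0.08], [0, 0, 0]], [-1, [0, 0.96, -0.08], [0, 0, 0]], [-1, [0, 1.06, -0.07], [0, 0, 0]], [-1, [0, 1.15, -0.06], [0, 0, 0]], [-1, [0, 1.22, -0.06], [0, 0, 0]], [-1, [0, 1.27, -0.05], [0, 0, 0]], [-1, [0, 1.31, -0.04], [0, 0, 0]], [-1, [0, 1.31, -0.04], [0, 0, 0]], [-1, [0, 1.31, -0.04], [0, 0, 0]]]'

```text
t: 16.73
eef_pos: [0.5508, 0.2765, 0.2895]
tcp_rot: [-0.004, 1.0, 0.028, 0.001]
ft_force: [0.1, 8.9, 7.0]
opening: 0.0096
```

Run:
```python
from h import *
c=np.load('chest.npy')
s=r.sense(); print(s['opening'],s['eef_pos'],s['ft_force'])
a=snap('scene');b=snap('side'); x=[]
for p in (a,b):
    u=proj(p,T(c,(-.158,.067,.193))).astype(int); print(u); u=np.clip(u,[60,60],[484,344]); x.append(cv2.resize(p['color'][u[1]-60:u[1]+60,u[0]-60:u[0]+60],(400,400),interpolation=3))
cv2.imwrite('pics/k.png',np.hstack(x))
```

```text
0.009601947535430628 [0.55080609 0.27645665 0.28949189] [0.09058328 8.90157916 7.01670229]
[399 210]
[186 154]
```

View pics/k.png

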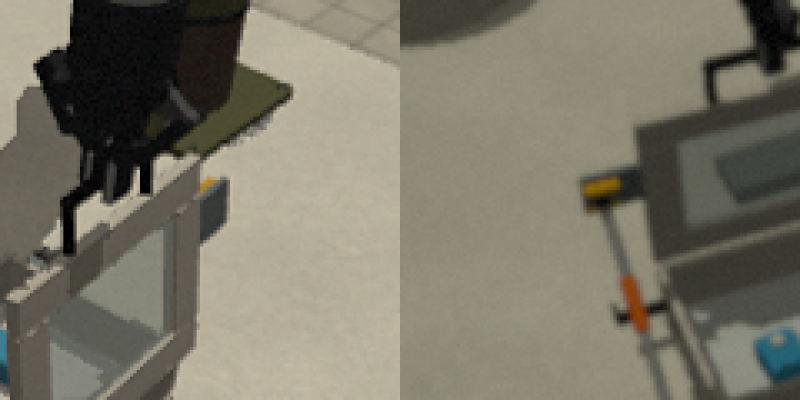

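>>> drive_tool --targets '[[-0.3, [0, 0, 0], [0, 0, 0]], [-0.3, [0, 0, 0], [0, 0, 0]], [-0.3, [0, 0, -0.5], [0, 0, 0]], [-0.3, [0, 0, -1.2], [0, 0, 0]], [0, [0, 0.5, -1.5], [0, 0, -2]], [0.3, [-0.3, 1.1, -1.5], [0, 0, -4]], [0.3, [-0.7, 1.7, -1], [0, 0, -6]], [0.3, [-0.7, 1.7, -0.4], [0, 0, -8]], [0.3, [-0.7, 1.7, 0.2], [0, 0, -10]], [0.3, [-0.7, 1.7, 0.8], [0, 0, -12]], [0.3, [-0.7, 1.7, 1.4], [0, 0, -14]], [0.3, [-0.7, 1.7, 1.4], [0, 0, -16]], [0.3, [-0.7, 1.7, 1.4], [0, 0, -17.9]], [0.3, [-0.7, 1.7, 1.4], [0, 0, -17.9]], [0.3, [-0.7, 1.7, 1.4], [0, 0, -17.9]]]'

```text
t: 18.7
eef_pos: [0.5138, 0.1665, 0.204]
tcp_rot: [0.0, 0.693, 0.721, -0.001]
ft_force: [0.5, 0.5, 0.8]
opening: 0.0556
```

Run:
```python
from h import *
c=np.load('chest.npy')
s=r.sense(); print(s['opening'],s['eef_pos'],s['ft_force'])
p=snap('wrist'); a=snap('scene');b=snap('side'); x=[cv2.resize(p['color'],(533,400))]
find(p,'pack')
hsv=cv2.cvtColor(p['color'],cv2.COLOR_BGR2HSV); m=cv2.inRange(hsv,(90,90,60),(108,255,255))
n,l,st,ce=cv2.connectedComponentsWithStats(m); k=1+st[1:,4].argmax(); rc=cv2.minAreaRect(np.argwhere(l==k)[:,::-1].astype(np.float32)); print(rc,onplane(p,rc[0],.048))
bx=[onplane(p,q,.048)[:2] for q in cv2.boxPoints(rc)]; print(np.round(bx,3))
u=proj(b,T(c,(-.158,.067,.193))).astype(int); x.append(cv2.resize(b['color'][u[1]-60:u[1]+60,u[0]-40:u[0]+40],(267,400),interpolation=3))
cv2.imwrite('pics/l.png',np.hstack(x))
```

```text
0.055561730094098705 [0.51384297 0.16654553 0.20404231] [0.4909217  0.49756076 0.75853626]
pack 0.69 [0.516 0.176 0.047] [289. 177.]
((287.4752502441406, 183.25245666503906), (94.52853393554688, 47.86128616333008), 84.2894058227539) [0.51523756 0.1715844  0.048     ]
[[0.491 0.207]
 [0.529 0.212]
 [0.541 0.133]
 [0.501 0.127]]
```

View pics/l.png

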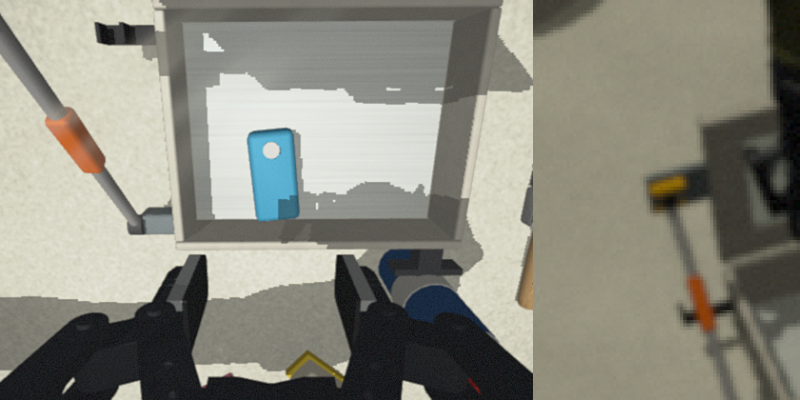

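>>> drive_tool --targets '[[0.3, [0.06, 0.03, 0.6], [0, 0, -1.1]], [0.3, [0.06, 0.03, 1.3], [0, 0, -1.1]], [0.3, [0.06, 0.03, 2.0], [0, 0, -1.1]], [0.3, [0.06, 0.03, 2.6], [0, 0, -1.1]], [0.3, [0.06, 0.03, 2.9], [0, 0, -1.1]], [0.3, [0.06, 0.03, 3.03], [0, 0, -1.1]], [0.3, [0.06, 0.03, 3.03], [0, 0, -1.1]], [-1, [0.06, 0.03, 3.03], [0, 0, -1.1]], [-1, [0.06, 0.03, 3.03], [0, 0, -1.1]], [-1, [0.06, 0.03, 3.03], [0, 0, -1.1]], [-1, [0.06, 0.03, 3.03], [0, 0, -1.1]], [-1, [0.06, 0.03, 2.5], [0, 0, -1.1]], [-1, [0.06, 0.03, 1.8], [0, 0, -1.1]], [-1, [0.06, 0.03, 1.0], [0, 0, -1.1]], [-1, [0.06, 0.03, 0.2], [0, 0, -1.1]], [-1, [0.06, 0.03, -0.6], [0, 0, -1.1]], [-1, [0.06, 0.03, -0.6], [0, 0, -1.1]]]'

```text
t: 21.02
eef_pos: [0.518, 0.1718, 0.2443]
tcp_rot: [0.002, 0.656, 0.755, 0.004]
ft_force: [-0.2, 0.3, -1.2]
opening: 0.0389
```

Run:
```python
from h import *
s=r.sense(); print(s['opening'],s['eef_pos'],s['ft_force'],s['joint_positions'].round(2))
a=snap('scene');b=snap('side')
find(a,'tray'); find(b,'tray')
# tray corners from crops: scene c.png
C=lambda u,v:(u/3.3+180,v/3.3+170)
for q in [(50,63),(155,8),(220,47),(112,110)]: print(onplane(a,C(*q),.018).round(3))
for q in [(276,379),(338,348),(355,383),(294,411)]: print(onplane(b,q,.018).round(3))
```

```text
0.03889953534447326 [0.51798977 0.17182067 0.24425452] [-0.2138475   0.33200132 -1.22581752] [-0.3   0.56 -0.17  1.8   0.13  0.78 -0.4 ]
tray 0.59 [ 0.523 -0.413  0.002] [220. 187.]
tray 0.73 [ 0.52  -0.413  0.006] [314. 380.]
tray 0.28 [0.505 0.29  0.176] [224. 146.]
[ 0.609 -0.449  0.018]
[ 0.452 -0.458  0.018]
[ 0.451 -0.339  0.018]
[ 0.613 -0.326  0.018]
[ 0.434 -0.383  0.018]
[ 0.605 -0.36   0.018]
[ 0.606 -0.456  0.018]
[ 0.448 -0.469  0.018]
```

>>> drive_tool --targets '[[-1, [-0.4, -0.05, -0.3], [0, 0, 0]], [-1, [-1.0, -0.13, -0.3], [0, 0, 1]], [-1, [-1.7, -0.22, -0.3], [0, 0, 2.5]], [-1, [-2.4, -0.32, -0.3], [0, 0, 4]], [-1, [-3.1, -0.41, -0.3], [0, 0, 5.5]], [-1, [-3.8, -0.5, -0.3], [0, 0, 7]], [-1, [-4.5, -0.6, -0.3], [0, 0, 8.5]], [-1, [-5.2, -0.7, -0.3], [0, 0, 10]], [-1, [-5.9, -0.8, -0.3], [0, 0, 11.5]], [-1, [-6.6, -0.9, -0.3], [0, 0, 13]], [-1, [-7.3, -1.0, -0.3], [0, 0, 14.5]], [-1, [-8.0, -1.1, -0.3], [0, 0, 16]], [-1, [-8.7, -1.2, -0.2], [0, 0, 17.5]], [-1, [-9.2, -1.25, 0], [0, 0, 18.8]], [-1, [-9.6, -1.28, 0], [0, 0, 19.6]], [-1, [-9.6, -1.28, 0], [0, 0, 19.6]], [-1, [-9.6, -1.28, 0], [0, 0, 19.6]]]'

```text
t: 23.35
eef_pos: [0.5197, -0.4084, 0.239]
tcp_rot: [-0.001, 1.0, 0.001, -0.001]
ft_force: [-0.2, -0.1, -1.9]
opening: 0.039
```

Run:
```python
from h import *
s=r.sense(); print(s['opening'],s['eef_pos'],s['tcp_rot'],s['joint_positions'].round(2))
p=snap('wrist','m.png'); find(p,'tray','pack','block1')
```

```text
0.038971325857599916 [ 0.51971527 -0.40840424  0.23896657] [-1.29825734e-03  9.99998362e-01  9.16107600e-04 -8.66522752e-04] [ 0.45  0.75  0.29  1.45 -0.23  0.98 -0.77]
tray 0.76 [ 0.543 -0.413  0.001] [291. 146.]
pack 0.76 [ 0.527 -0.405  0.266] [275. 298.]
block1 0.96 [ 0.589 -0.23   0.034] [86. 99.]
block1 0.8 [ 0.457 -0.133  0.025] [ 16. 233.]
block1 0.65 [ 0.469 -0.235  0.028] [113. 223.]
```

View pics/m.png

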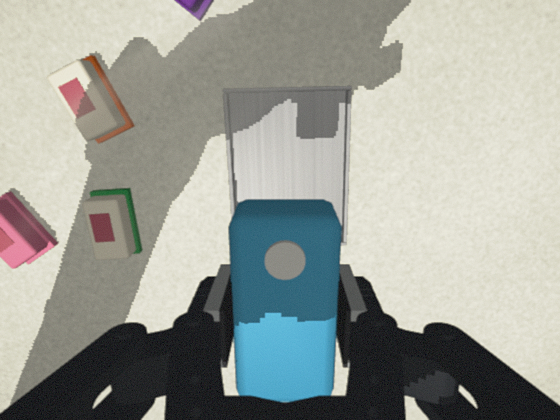

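Run:
```python
from h import *
p=snap('wrist')
for q in [(224,90),(351,88),(345,243),(231,213)]: print(onplane(p,q,.018).round(3))
for k,qs in {'org_top':[(48,73),(84,56),(117,122),(83,142)],'grn_top':[(84,200),(125,197),(132,256),(92,259)]}.items():
    P=np.array([onplane(p,q,.032) for q in qs]); print(k,P.mean(0).round(3),P.round(3)[:,:2].tolist())
```

```text
[ 0.598 -0.352  0.018]
[ 0.599 -0.47   0.018]
[ 0.444 -0.472  0.018]
[ 0.477 -0.353  0.018]
org_top [ 0.589 -0.227  0.032] [[0.612, -0.199], [0.626, -0.233], [0.569, -0.254], [0.551, -0.22]]
grn_top [ 0.465 -0.231  0.032] [[0.495, -0.212], [0.498, -0.252], [0.435, -0.252], [0.431, -0.21]]
```

>>> drive_tool --targets '[[-1, [0, 0.06, 0.6], [0, 0, 0]], [-1, [0, 0.06, 1.3], [0, 0, 0]], [-1, [0, 0.06, 2.0], [0, 0, 0]], [-1, [0, 0.06, 2.7], [0, 0, 0]], [-1, [0, 0.06, 3.3], [0, 0, 0]], [-1, [0, 0.06, 3.6], [0, 0, 0]], [-1, [0, 0.06, 3.8], [0, 0, 0]], [-1, [0, 0.06, 3.83], [0, 0, 0]], [-1, [0, 0.06, 3.83], [0, 0, 0]], [0.25, [0, 0.06, 3.83], [0, 0, 0]], [0.25, [0, 0.06, 3.83], [0, 0, 0]], [0.25, [0, 0.06, 3.6], [0, 0, 0]], [0.25, [0, 0.06, 2.9], [0, 0, 0]], [0.25, [0, 0.06, 2.2], [0, 0, 0]], [0.25, [0, 0.06, 1.5], [0, 0, 0]], [0.25, [0, 0.06, 0.8], [0, 0, 0]], [0.25, [0, 0.06, 0.2], [0, 0, 0]], [0.25, [0, 0.06, 0.2], [0, 0, 0]]]'

```text
t: 25.85
eef_pos: [0.5213, -0.4155, 0.2331]
tcp_rot: [0.003, 1.0, -0.0, 0.003]
ft_force: [-0.2, 0.3, 0.6]
opening: 0.0531
```

```bash
cat >> h.py <<'E'
def top(p,uv,win=60,z=.032):
    "cassette top + sides mask near uv -> report colour components"
    pass
E
python3 - <<'E'
from h import *
s=r.sense(); print(s['opening'],s['eef_pos'],s['ft_force'],s['joint_positions'].round(2))
p=snap('wrist','n.png'); find(p,'pack','tray','block1')
b=snap('side'); find(b,'pack','block1')
E
```

```text
0.053088060607300876 [ 0.52132603 -0.41552289  0.23305232] [-0.1794059   0.29640899  0.55257423] [ 0.46  0.76  0.29  1.45 -0.24  0.96 -0.76]
pack 0.97 [ 0.52  -0.412  0.031] [280. 179.]
tray 0.82 [ 0.528 -0.41   0.002] [278. 164.]
block1 0.9 [ 0.467 -0.235  0.031] [101. 232.]
block1 0.74 [ 0.673 -0.334  0.013] [189.   1.]
block1 0.71 [ 0.452 -0.139  0.022] [ 12. 243.]
pack 0.71 [ 0.515 -0.421  0.033] [314. 380.]
pack 0.48 [0.627 0.29  0.212] [262. 127.]
block1 0.86 [ 0.464 -0.233  0.032] [268. 320.]
block1 0.85 [ 0.573 -0.094  0.032] [289. 266.]
block1 0.74 [ 0.695 -0.323  0.035] [365. 321.]
```

View pics/n.png

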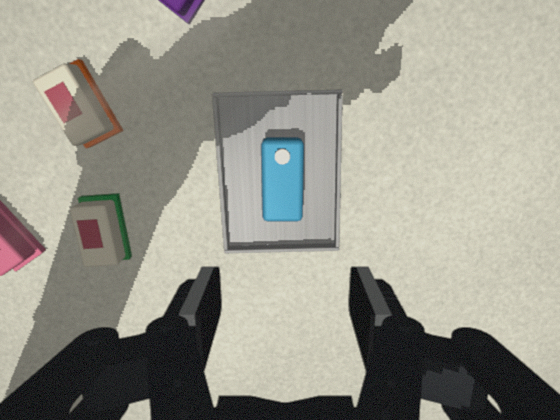

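>>> drive_tool --targets '[[0.3, [-0.3, -0.7, 0], [0, 0, 0]], [0.3, [-0.6, -1.4, 0.2], [0, 0, 0]], [0.3, [-0.92, -2.1, 0.4], [0, 0, 0]], [0.3, [-0.92, -2.7, 0.5], [0, 0, 0]], [0.3, [-0.92, -3.04, 0.5], [0, 0, 0]], [0.3, [-0.92, -3.04, 0.5], [0, 0, 0]], [0.3, [-0.92, -3.04, 0.5], [0, 0, 0]]]'

```text
t: 27.08
eef_pos: [0.4647, -0.2327, 0.1983]
tcp_rot: [0.001, 1.0, -0.001, 0.0]
ft_force: [-0.8, -1.2, 0.6]
opening: 0.0558
```

```bash
cat >> h.py <<'E'
COL={'grn':((40,80,40),(85,255,255)),'yel':((22,120,60),(33,255,255)),'org':((5,160,90),(17,255,255))}
def block(p,col):
    hsv=cv2.cvtColor(p['color'],cv2.COLOR_BGR2HSV); out=[]
    m=cv2.inRange(hsv,*COL[col]); n,l,st,ce=cv2.connectedComponentsWithStats(m)
    k=1+st[1:,4].argmax(); cc=ce[k]; print(col,'cassette px',cc.round(),st[k,4])
    red=cv2.inRange(hsv,(165,90,60),(180,255,255))|cv2.inRange(hsv,(0,90,60),(4,255,255))
    n,l,st,ce=cv2.connectedComponentsWithStats(red)
    c=[i for i in range(1,n) if st[i,4]>60]; c.sort(key=lambda i:np.hypot(*(ce[i]-cc))); i=c[0]
    rc=cv2.minAreaRect(np.argwhere(l==i)[:,::-1].astype(np.float32))
    B=np.array([onplane(p,q,.032)[:2] for q in cv2.boxPoints(rc)]); e=[B[1]-B[0],B[2]-B[1]]; L=[np.hypot(*v) for v in e]
    print('label',np.round(rc[0]),st[i,4],'at',onplane(p,rc[0],.032).round(4),'edges mm/yaw',[(round(a*1e3,1),round(np.degrees(np.arctan2(v[1],v[0]))%180,1)) for a,v in zip(L,e)])
E
python3 - <<'E'
from h import *
s=r.sense(); print(s['opening'],s['eef_pos'],s['tcp_rot'],s['joint_positions'].round(2))
p=snap('wrist','o.png'); find(p,'block2'); block(p,'grn')
m=cv2.Canny(cv2.GaussianBlur(p['color'],(3,3),0),40,100)[60:300,150:420]
ls=cv2.HoughLinesP(m,1,np.pi/360,25,minLineLength=30,maxLineGap=6)
for l in ls[:14,0]: print(l+[150,60,150,60])
E
```

```text
0.055758281656488023 [ 0.46472969 -0.23268097  0.19828807] [ 6.16810511e-04  9.99999653e-01 -5.38499482e-04  1.56305217e-04] [ 0.2   0.62  0.28  1.93 -0.27  0.63 -0.91]
block2 0.95 [ 0.472 -0.229  0.03 ] [280. 176.]
block2 0.76 [ 0.581 -0.225  0.035] [274.  35.]
block2 0.6 [ 0.461 -0.125  0.031] [159. 190.]
grn cassette px [277. 145.] 255
label [276. 184.] 718 at [ 0.4658 -0.2256  0.032 ] edges mm/yaw [(np.float64(18.5), np.float64(94.9)), (np.float64(29.0), np.float64(4.9))]
[225 299 255 176]
[155 145 205 210]
[153 147 203 212]
[412 195 416 138]
[174 231 204 210]
[371 267 388 299]
[272  85 315  64]
[302 174 303 218]
[197 299 211 267]
[157 143 204 205]
[182 298 198 267]
[160 100 163  60]
[258 175 263 220]
[357 267 372 299]
```

Run:
```python
import cv2
im=cv2.imread('pics/o.png'); cv2.imwrite('pics/o2.png',cv2.resize(im[90:270,170:390],None,fx=3.3,fy=3.3,interpolation=3))
```

```text
(no output)
```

View pics/o2.png

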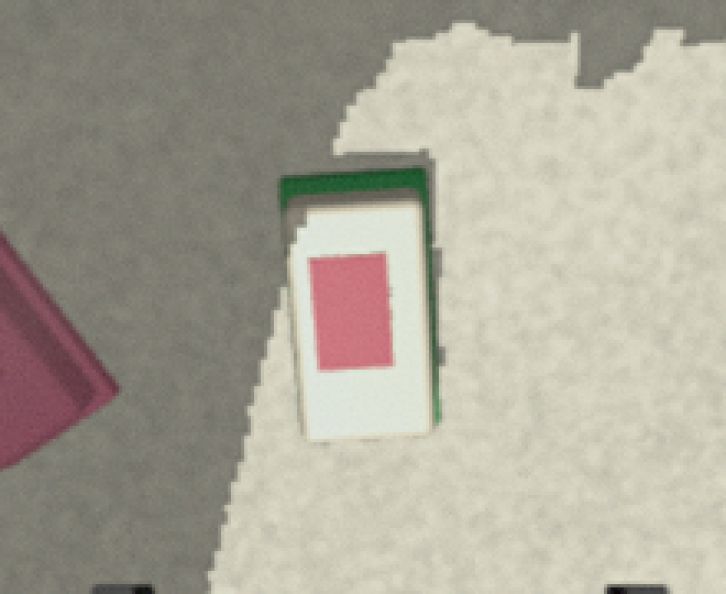

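>>> drive_tool --targets '[[0.4, [0.02, -0.06, 0.8], [0, 0, -0.86]], [0.4, [0.02, -0.06, 1.6], [0, 0, -0.86]], [0.4, [0.02, -0.06, 2.3], [0, 0, -0.86]], [0.4, [0.02, -0.06, 2.9], [0, 0, -0.86]], [0.4, [0.02, -0.06, 3.18], [0, 0, -0.86]], [0.4, [0.02, -0.06, 3.18], [0, 0, -0.86]], [-1, [0.02, -0.06, 3.18], [0, 0, -0.86]], [-1, [0.02, -0.06, 3.18], [0, 0, -0.86]], [-1, [0.02, -0.06, 3.18], [0, 0, -0.86]], [-1, [0.02, -0.06, 3.18], [0, 0, -0.86]], [-1, [0.02, -0.06, 2.6], [0, 0, -0.86]], [-1, [0.02, -0.06, 1.8], [0, 0, -0.86]], [-1, [0.02, -0.06, 1.0], [0, 0, -0.86]], [-1, [0.02, -0.06, 0.2], [0, 0, -0.86]], [-1, [0.02, -0.06, -0.6], [0, 0, -0.86]], [-1, [0.02, -0.06, -0.9], [0, 0, -0.86]], [-1, [0.02, -0.06, -0.9], [0, 0, -0.86]]]'

```text
t: 29.3
eef_pos: [0.4665, -0.2279, 0.254]
tcp_rot: [0.001, 0.999, 0.038, 0.002]
ft_force: [-0.5, 0.4, -2.0]
opening: 0.0388
```

```bash
cat >> h.py <<'E'
def go(P,yaw): # tool-down, tool-y yaw deg wanted -> units
    R=Rt(); cur=np.degrees(np.arctan2(R[1,1],R[0,1])); d=(yaw-cur+180)%360-180
    s=r.sense(); print('open',round(s['opening'],4),'pos',s['eef_pos'].round(4),'q',s['joint_positions'].round(2),'| shift',np.round((R.T@(np.array(P)-s['eef_pos']))/.06,2),'wz',round(-d/5,2))
E
python3 - <<'E'
from h import *
c=np.load('chest.npy'); P=T(c,(-.068,-.035,.25)); print(P); go(P,2.3)
E
```

```text
[0.48516589 0.17286717 0.25      ]
open 0.0388 pos [ 0.4665 -0.2279  0.254 ] q [ 0.17  0.54  0.32  1.87 -0.23  0.76 -0.89] | shift [ 0.81 -6.64  0.06] wz -17.6
```

>>> drive_tool --targets '[[-1, [0.05, -0.4, 0], [0, 0, -1]], [-1, [0.12, -1.0, 0], [0, 0, -2.4]], [-1, [0.2, -1.7, 0], [0, 0, -4]], [-1, [0.3, -2.4, 0], [0, 0, -5.6]], [-1, [0.4, -3.1, 0], [0, 0, -7.2]], [-1, [0.48, -3.8, 0], [0, 0, -8.8]], [-1, [0.56, -4.5, 0], [0, 0, -10.4]], [-1, [0.64, -5.2, 0], [0, 0, -12]], [-1, [0.72, -5.8, 0], [0, 0, -13.8]], [-1, [0.78, -6.3, 0], [0, 0, -15.4]], [-1, [0.81, -6.64, 0.06], [0, 0, -16.8]], [-1, [0.81, -6.64, 0.06], [0, 0, -17.6]], [-1, [0.81, -6.64, 0.06], [0, 0, -17.6]], [-1, [0.81, -6.64, 0.06], [0, 0, -17.6]]]'

```text
t: 31.05
eef_pos: [0.4835, 0.1733, 0.2481]
tcp_rot: [-0.0, 0.693, 0.721, -0.001]
ft_force: [-0.1, 0.4, -1.1]
opening: 0.0389
```

Run:
```python
from h import *
c=np.load('chest.npy'); P=T(c,(-.068,-.035,.028)); go(P,2.3); print(r.sense()['tcp_rot'].round(3))
```

```text
open 0.0389 pos [0.4835 0.1733 0.2481] q [-0.36  0.52 -0.11  1.88  0.08  0.75 -0.48] | shift [-0.01  0.03  3.67] wz 0.0
[-0.     0.693  0.721 -0.001]
```

>>> drive_tool --targets '[[-1, [0, 0.04, 0.7], [0, 0, 0]], [-1, [0, 0.04, 1.5], [0, 0, 0]], [-1, [0, 0.04, 2.2], [0, 0, 0]], [-1, [0, 0.04, 2.9], [0, 0, 0]], [-1, [0, 0.04, 3.3], [0, 0, 0]], [-1, [0, 0.04, 3.55], [0, 0, 0]], [-1, [0, 0.04, 3.66], [0, 0, 0]], [-1, [0, 0.04, 3.66], [0, 0, 0]], [0.12, [0, 0.04, 3.66], [0, 0, 0]], [0.12, [0, 0.04, 3.66], [0, 0, 0]], [0.12, [0, 0.04, 3.66], [0, 0, 0]], [0.12, [0, 0.04, 3.2], [0, 0, 0]], [0.12, [0, 0.04, 2.5], [0, 0, 0]], [0.12, [0, 0.04, 1.7], [0, 0, 0]], [0.12, [0, 0.04, 0.9], [0, 0, 0]], [0.12, [0, 0.04, 0.1], [0, 0, 0]], [0.12, [0, 0.04, 0.0], [0, 0, 0]]]'

```text
t: 33.17
eef_pos: [0.4883, 0.1739, 0.2519]
tcp_rot: [0.001, 0.693, 0.721, 0.003]
ft_force: [-0.3, 0.3, 0.2]
opening: 0.0477
```

Run:
```python
from h import *
s=r.sense(); print(s['ft_force'])
p=snap('wrist','q.png'); block(p,'grn'); find(p,'block2')
a=snap('scene','q2.png'); b=snap('side'); find(a,'block1'); print(); find(b,'block1')
for q in (a,b):
  for col in ('yel','org'): block(q,col)
go((.588,-.090,.22),-50)
```

```text
[-0.31194838  0.34505306  0.22834095]
grn cassette px [283. 143.] 216
label [280. 178.] 583 at [0.4847 0.1693 0.032 ] edges mm/yaw [(np.float64(19.6), np.float64(2.2)), (np.float64(30.4), np.float64(92.5))]
block2 0.93 [ 0.466 -0.102  0.013] [258. 385.]
block2 0.85 [ 0.565 -0.066  0.029] [340. 373.]
block2 0.57 [0.489 0.175 0.052] [284. 177.]
block1 0.68 [0.506 0.149 0.039] [335. 249.]
block1 0.63 [ 0.597 -0.085  0.03 ] [262. 230.]
block1 0.6 [ 0.7   -0.297  0.029] [198. 215.]

block1 0.93 [ 0.456 -0.134  0.03 ] [253. 290.]
block1 0.9 [ 0.582 -0.237  0.029] [312. 308.]
block1 0.8 [ 0.577 -0.096  0.032] [291. 266.]
yel cassette px [262. 236.] 48
label [279. 228.] 111 at [ 0.5546 -0.0491  0.032 ] edges mm/yaw [(np.float64(33.1), np.float64(135.7)), (np.float64(56.1), np.float64(46.2))]
org cassette px [543.  10.] 59
label [544.   4.] 130 at [-3.4057 -0.6963  0.032 ] edges mm/yaw [(np.float64(141.0), np.float64(134.4)), (np.float64(410.4), np.float64(19.8))]
yel cassette px [292. 272.] 83
label [252. 290.] 403 at [ 0.4533 -0.1332  0.032 ] edges mm/yaw [(np.float64(77.9), np.float64(35.1)), (np.float64(48.5), np.float64(114.2))]
org cassette px [196. 185.] 62
label [298. 186.] 102 at [0.7032 0.183  0.032 ] edges mm/yaw [(np.float64(31.7), np.float64(159.5)), (np.float64(48.0), np.float64(69.0))]
open 0.0476 pos [0.4858 0.1729 0.2472] q [-0.36  0.52 -0.12  1.87  0.08  0.75 -0.48] | shift [-4.45  1.53  0.45] wz 10.46
```

Run:
```python
from h import *
go((.586,-.090,.2),49)
```

```text
open 0.0476 pos [0.4858 0.1729 0.2472] q [-0.36  0.52 -0.12  1.87  0.08  0.75 -0.48] | shift [-4.44  1.49  0.79] wz -9.34
```

>>> drive_tool --targets '[[0.2, [-0.5, 0.1, 0], [0, 0, -1]], [0.4, [-1.2, 0.3, 0], [0, 0, -2.4]], [0.5, [-1.9, 0.6, 0], [0, 0, -3.8]], [0.5, [-2.6, 0.8, 0], [0, 0, -5.2]], [0.5, [-3.3, 1.1, 0.2], [0, 0, -6.6]], [0.5, [-4.0, 1.3, 0.5], [0, 0, -8]], [0.5, [-4.44, 1.49, 0.79], [0, 0, -9.3]], [0.5, [-4.44, 1.49, 0.79], [0, 0, -9.3]], [0.5, [-4.44, 1.49, 0.79], [0, 0, -9.3]]]'

```text
t: 34.6
eef_pos: [0.5863, -0.088, 0.2006]
tcp_rot: [-0.001, 0.352, 0.936, 0.0]
ft_force: [0.3, 0.2, 0.6]
opening: 0.0639
```

Run:
```python
from h import *
p=snap('wrist','s.png'); find(p,'block1'); block(p,'yel')
c=T(np.load('chest.npy'),(0,0,0))
go((.586,-.090,.2),49)
```

```text
block1 0.96 [ 0.699 -0.293  0.022] [209. 386.]
block1 0.94 [ 0.574 -0.08   0.03 ] [282. 170.]
block1 0.94 [ 0.576 -0.219  0.03 ] [171. 268.]
yel cassette px [280. 138.] 264
label [284. 185.] 715 at [ 0.5848 -0.0874  0.032 ] edges mm/yaw [(np.float64(18.4), np.float64(52.6)), (np.float64(29.0), np.float64(143.0))]
open 0.0641 pos [ 0.5868 -0.0874  0.2016] q [ 0.27  0.7  -0.35  1.69  0.31  0.81  0.63] | shift [-0.02 -0.04  0.03] wz -0.02
```

Run:
```python
from h import *
for f,col in (('o.png','grn'),('s.png','yel')):
    im=cv2.imread('pics/'+f); m=cv2.inRange(cv2.cvtColor(im,cv2.COLOR_BGR2HSV),*COL[col]); n,l,st,ce=cv2.connectedComponentsWithStats(m); k=1+st[1:,4].argmax(); print(col,st[k])
    ys,xs=np.where(l==k); print('far row mid', [(x,ys[xs==x].min(),ys[xs==x].max()) for x in range(xs.min(),xs.max()+1,6)])
p=snap('wrist'); R=Rt()
for v in (132,134,136,138): 
    F=onplane(p,(280,v),.009); print(v,F, F-R[:,0]*.036)
```

```text
grn [255 141  45  12 255]
far row mid [(255, np.int64(145), np.int64(152)), (261, np.int64(144), np.int64(148)), (267, np.int64(143), np.int64(148)), (273, np.int64(143), np.int64(147)), (279, np.int64(142), np.int64(147)), (285, np.int64(142), np.int64(146)), (291, np.int64(142), np.int64(146)), (297, np.int64(141), np.int64(148))]
yel [258 134  45  17 264]
far row mid [(258, np.int64(136), np.int64(143)), (264, np.int64(136), np.int64(140)), (270, np.int64(135), np.int64(140)), (276, np.int64(135), np.int64(139)), (282, np.int64(135), np.int64(139)), (288, np.int64(134), np.int64(139)), (294, np.int64(134), np.int64(138)), (300, np.int64(134), np.int64(141))]
132 [ 0.55148418 -0.06214328  0.009     ] [ 0.57861835 -0.08580204  0.00899755]
134 [ 0.55279358 -0.06329526  0.009     ] [ 0.57992775 -0.08695401  0.00899755]
136 [ 0.55410716 -0.06445092  0.009     ] [ 0.58124133 -0.08810967  0.00899755]
138 [ 0.55542494 -0.06561027  0.009     ] [ 0.58255912 -0.08926903  0.00899755]
```

>>> drive_tool --targets '[[0.4, [0.06, -0.05, 0.8], [0, 0, -0.65]], [0.4, [0.06, -0.05, 1.6], [0, 0, -0.65]], [0.4, [0.06, -0.05, 2.3], [0, 0, -0.65]], [0.4, [0.06, -0.05, 2.9], [0, 0, -0.65]], [0.4, [0.06, -0.05, 3.24], [0, 0, -0.65]], [0.4, [0.06, -0.05, 3.24], [0, 0, -0.65]], [-1, [0.06, -0.05, 3.24], [0, 0, -0.65]], [-1, [0.06, -0.05, 3.24], [0, 0, -0.65]], [-1, [0.06, -0.05, 3.24], [0, 0, -0.65]], [-1, [0.06, -0.05, 3.24], [0, 0, -0.65]], [-1, [0.06, -0.05, 2.6], [0, 0, -0.65]], [-1, [0.06, -0.05, 1.8], [0, 0, -0.65]], [-1, [0.06, -0.05, 1.0], [0, 0, -0.65]], [-1, [0.06, -0.05, 0.2], [0, 0, -0.65]], [-1, [0.06, -0.05, -0.6], [0, 0, -0.65]], [-1, [0.06, -0.05, -0.9], [0, 0, -0.65]], [-1, [0.06, -0.05, -0.9], [0, 0, -0.65]]]'

```text
t: 36.88
eef_pos: [0.5829, -0.0894, 0.2571]
tcp_rot: [0.002, 0.325, 0.946, 0.0]
ft_force: [0.3, -0.3, -1.4]
opening: 0.0391
```

Run:
```python
from h import *
c=np.load('chest.npy'); go(T(c,(0,-.035,.25)),2.3)
```

```text
open 0.0391 pos [ 0.5829 -0.0894  0.2571] q [ 0.31  0.63 -0.4   1.64  0.29  0.93  0.7 ] | shift [3.11 3.18 0.11] wz 9.95
```

>>> drive_tool --targets '[[-1, [0.3, 0.3, 0], [0, 0, 1]], [-1, [0.8, 0.8, 0], [0, 0, 2.5]], [-1, [1.3, 1.3, 0], [0, 0, 4]], [-1, [1.8, 1.8, 0], [0, 0, 5.5]], [-1, [2.3, 2.3, 0], [0, 0, 7]], [-1, [2.8, 2.8, 0], [0, 0, 8.5]], [-1, [3.11, 3.18, 0.1], [0, 0, 9.95]], [-1, [3.11, 3.18, 0.1], [0, 0, 9.95]], [-1, [3.11, 3.18, 0.1], [0, 0, 9.95]]]'

```text
t: 38.0
eef_pos: [0.5519, 0.1745, 0.2483]
tcp_rot: [0.0, 0.693, 0.721, -0.001]
ft_force: [-0.0, -0.6, -2.6]
opening: 0.0388
```

Run:
```python
from h import *
c=np.load('chest.npy'); go(T(c,(0,-.035,.029)),2.3)
```

```text
open 0.0388 pos [0.5519 0.1745 0.2483] q [-0.31  0.61 -0.13  1.69  0.1   0.86 -0.44] | shift [0.02 0.03 3.66] wz 0.0
```

>>> drive_tool --targets '[[-1, [0.02, 0.04, 0.7], [0, 0, 0]], [-1, [0.02, 0.04, 1.5], [0, 0, 0]], [-1, [0.02, 0.04, 2.2], [0, 0, 0]], [-1, [0.02, 0.04, 2.9], [0, 0, 0]], [-1, [0.02, 0.04, 3.3], [0, 0, 0]], [-1, [0.02, 0.04, 3.55], [0, 0, 0]], [-1, [0.02, 0.04, 3.66], [0, 0, 0]], [-1, [0.02, 0.04, 3.66], [0, 0, 0]], [0.1, [0.02, 0.04, 3.66], [0, 0, 0]], [0.1, [0.02, 0.04, 3.66], [0, 0, 0]], [0.1, [0.02, 0.04, 3.66], [0, 0, 0]], [0.1, [0.02, 0.04, 3.2], [0, 0, 0]], [0.1, [0.02, 0.04, 2.5], [0, 0, 0]], [0.1, [0.02, 0.04, 1.7], [0, 0, 0]], [0.1, [0.02, 0.04, 0.9], [0, 0, 0]], [0.1, [0.02, 0.04, 0.1], [0, 0, 0]], [0.1, [0.02, 0.04, 0.0], [0, 0, 0]]]'

```text
t: 40.12
eef_pos: [0.5568, 0.1782, 0.2533]
tcp_rot: [0.002, 0.693, 0.721, 0.004]
ft_force: [0.7, -0.7, -0.1]
opening: 0.047
```

Run:
```python
from h import *
p=snap('wrist'); block(p,'yel'); block(p,'grn')
b=snap('side'); find(b,'block4'); a=snap('scene'); find(a,'block4')
go((.590,-.224,.2),63);
```

```text
yel cassette px [281. 136.] 214
label [284. 180.] 599 at [0.5569 0.1719 0.032 ] edges mm/yaw [(np.float64(18.7), np.float64(2.2)), (np.float64(29.6), np.float64(92.6))]
grn cassette px [213. 145.] 180
label [207. 180.] 577 at [0.4808 0.169  0.032 ] edges mm/yaw [(np.float64(19.7), np.float64(2.2)), (np.float64(29.6), np.float64(89.1))]
block4 0.93 [ 0.583 -0.234  0.032] [312. 306.]
block4 0.69 [0.548 0.177 0.052] [251. 196.]
block4 0.61 [ 0.452 -0.134  0.033] [252. 290.]
block4 0.72 [ 0.601 -0.212  0.023] [237. 215.]
block4 0.72 [ 0.469 -0.109  0.029] [285. 210.]
block4 0.68 [0.573 0.185 0.05 ] [330. 263.]
open 0.0469 pos [0.5537 0.1769 0.2478] q [-0.31  0.61 -0.14  1.68  0.1   0.86 -0.45] | shift [-6.7   0.34  0.8 ] wz -12.14
```

Run:
```python
from h import *
go((.588,-.227,.2),-62)
```

```text
open 0.0469 pos [0.5537 0.1769 0.2478] q [-0.31  0.61 -0.14  1.68  0.1   0.86 -0.45] | shift [-6.75  0.3   0.8 ] wz 12.86
```

>>> drive_tool --targets '[[0.2, [-0.5, 0, 0], [0, 0, 1]], [0.4, [-1.2, 0.05, 0], [0, 0, 2.4]], [0.5, [-1.9, 0.1, 0], [0, 0, 3.8]], [0.5, [-2.6, 0.13, 0], [0, 0, 5.2]], [0.5, [-3.3, 0.16, 0], [0, 0, 6.6]], [0.5, [-4.0, 0.2, 0], [0, 0, 8]], [0.5, [-4.8, 0.23, 0.2], [0, 0, 9.4]], [0.5, [-5.6, 0.26, 0.4], [0, 0, 10.8]], [0.5, [-6.3, 0.28, 0.6], [0, 0, 12]], [0.5, [-6.75, 0.3, 0.8], [0, 0, 12.86]], [0.5, [-6.75, 0.3, 0.8], [0, 0, 12.86]], [0.5, [-6.75, 0.3, 0.8], [0, 0, 12.86]]]'

```text
t: 41.88
eef_pos: [0.5891, -0.2248, 0.201]
tcp_rot: [-0.001, 0.97, 0.243, 0.0]
ft_force: [0.6, 0.6, -0.3]
opening: 0.0642
```

Run:
```python
from h import *
p=snap('wrist','u.png'); find(p,'block4'); block(p,'org'); s=r.sense(); R=Rt(); print(s['eef_pos'],np.degrees(np.arctan2(R[1,0],R[0,0])))
im=p['color']; m=cv2.inRange(cv2.cvtColor(im,cv2.COLOR_BGR2HSV),*COL['org']); n,l,st,ce=cv2.connectedComponentsWithStats(m); k=1+st[1:,4].argmax(); print(st[k])
ys,xs=np.where(l==k); print([(x,int(ys[xs==x].min()),int(ys[xs==x].max())) for x in range(xs.min(),xs.max()+1,6)])
x0=(xs.min()+xs.max())/2; F=onplane(p,(x0,ys.min()+1),.009); print(F-R[:,0]*.036)
```

```text
block4 0.93 [ 0.593 -0.22   0.033] [283. 179.]
block4 0.85 [ 0.696 -0.31   0.032] [440. 120.]
block4 0.78 [ 0.466 -0.122  0.03 ] [123. 249.]
org cassette px [286. 144.] 224
label [282. 183.] 718 at [ 0.5896 -0.2213  0.032 ] edges mm/yaw [(np.float64(29.1), np.float64(24.9)), (np.float64(18.7), np.float64(115.5))]
[ 0.58955015 -0.22438888  0.20157143] 28.17719919382516
[265 141  44  11 224]
[(265, 142, 149), (271, 141, 145), (277, 141, 145), (283, 142, 146), (289, 142, 146), (295, 142, 146), (301, 143, 146), (307, 143, 151)]
[ 0.58735518 -0.22665854  0.00895351]
```

>>> drive_tool --targets '[[0.4, [-0.02, 0.0, 0.8], [0, 0, 0.5]], [0.4, [-0.02, 0.0, 1.6], [0, 0, 0.5]], [0.4, [-0.02, 0.0, 2.3], [0, 0, 0.5]], [0.4, [-0.02, 0.0, 2.9], [0, 0, 0.5]], [0.4, [-0.02, 0.0, 3.24], [0, 0, 0.5]], [0.4, [-0.02, 0.0, 3.24], [0, 0, 0.5]], [-1, [-0.02, 0.0, 3.24], [0, 0, 0.5]], [-1, [-0.02, 0.0, 3.24], [0, 0, 0.5]], [-1, [-0.02, 0.0, 3.24], [0, 0, 0.5]], [-1, [-0.02, 0.0, 3.24], [0, 0, 0.5]], [-1, [-0.02, 0.0, 2.6], [0, 0, 0.5]], [-1, [-0.02, 0.0, 1.8], [0, 0, 0.5]], [-1, [-0.02, 0.0, 1.0], [0, 0, 0.5]], [-1, [-0.02, 0.0, 0.2], [0, 0, 0.5]], [-1, [-0.02, 0.0, -0.6], [0, 0, 0.5]], [-1, [-0.02, 0.0, -0.9], [0, 0, 0.5]], [-1, [-0.02, 0.0, -0.9], [0, 0, 0.5]]]'

```text
t: 44.1
eef_pos: [0.5886, -0.2276, 0.2573]
tcp_rot: [0.001, 0.975, 0.221, 0.002]
ft_force: [0.6, 0.1, -1.0]
opening: 0.0388
```

Run:
```python
from h import *
c=np.load('chest.npy'); go(T(c,(.070,-.035,.27)),2.3)
```

```text
open 0.0388 pos [ 0.5886 -0.2276  0.2573] q [ 0.2   0.67  0.17  1.53 -0.13  0.95 -0.71] | shift [ 3.43 -5.86 -0.22] wz -13.36
```

>>> drive_tool --targets '[[-1, [0.25, -0.4, -0.1], [0, 0, -1]], [-1, [0.6, -1.0, -0.22], [0, 0, -2.4]], [-1, [1.0, -1.7, -0.22], [0, 0, -3.8]], [-1, [1.4, -2.4, -0.22], [0, 0, -5.4]], [-1, [1.8, -3.1, -0.22], [0, 0, -7]], [-1, [2.2, -3.8, -0.22], [0, 0, -8.6]], [-1, [2.6, -4.5, -0.22], [0, 0, -10.2]], [-1, [3.0, -5.2, -0.22], [0, 0, -11.8]], [-1, [3.3, -5.6, -0.22], [0, 0, -13.36]], [-1, [3.43, -5.86, -0.22], [0, 0, -13.36]], [-1, [3.43, -5.86, -0.22], [0, 0, -13.36]], [-1, [3.43, -5.86, -0.22], [0, 0, -13.36]]]'

```text
t: 45.6
eef_pos: [0.6221, 0.1766, 0.2682]
tcp_rot: [0.001, 0.694, 0.72, -0.001]
ft_force: [-0.1, -0.3, -1.8]
opening: 0.0391
```

Run:
```python
from h import *
c=np.load('chest.npy'); go(T(c,(.070,-.035,.029)),2.3)
```

```text
open 0.0391 pos [0.6221 0.1766 0.2682] q [-0.28  0.68 -0.13  1.45  0.1   1.02 -0.39] | shift [0.04 0.02 3.99] wz -0.03
```

>>> drive_tool --targets '[[-1, [0.04, 0.0, 0.7], [0, 0, 0]], [-1, [0.04, 0.0, 1.5], [0, 0, 0]], [-1, [0.04, 0.0, 2.3], [0, 0, 0]], [-1, [0.04, 0.0, 3.1], [0, 0, 0]], [-1, [0.04, 0.0, 3.6], [0, 0, 0]], [-1, [0.04, 0.0, 3.88], [0, 0, 0]], [-1, [0.04, 0.0, 3.99], [0, 0, 0]], [-1, [0.04, 0.0, 3.99], [0, 0, 0]], [0.06, [0.04, 0.0, 3.99], [0, 0, 0]], [0.06, [0.04, 0.0, 3.99], [0, 0, 0]], [0.06, [0.04, 0.0, 3.99], [0, 0, 0]], [0.06, [0.04, 0.0, 3.5], [0, 0, 0]], [0.06, [0.04, 0.0, 2.7], [0, 0, 0]], [0.06, [0.04, 0.0, 1.9], [0, 0, 0]], [0.06, [0.04, 0.0, 1.1], [0, 0, 0]], [0.06, [0.04, 0.0, 0.3], [0, 0, 0]], [0.06, [0.04, 0.0, 0.0], [0, 0, 0]]]'

```text
t: 47.72
eef_pos: [0.6244, 0.1812, 0.2742]
tcp_rot: [0.002, 0.693, 0.721, 0.004]
ft_force: [-0.4, -0.0, -0.1]
opening: 0.0451
```

Run:
```python
from h import *
c=np.load('chest.npy'); s=r.sense(); print(s['ft_force'])
p=snap('wrist'); b=snap('side')
for k in ('org','yel','grn'): block(p,k)
find(b,'cap_top'); find(p,'cap_top')
cv2.imwrite('pics/v.png',np.hstack([cv2.resize(p['color'],(480,360)),cv2.resize(b['color'][100:420,130:414],(320,360))]))
go(T(c,(.1,-.15,.24)),2.3)
```

```text
[-0.39641639 -0.0404705  -0.14844228]
org cassette px [279. 138.] 158
label [277. 171.] 547 at [0.6181 0.1789 0.032 ] edges mm/yaw [(np.float64(18.6), np.float64(2.1)), (np.float64(29.8), np.float64(92.2))]
yel cassette px [214. 134.] 145
label [215. 175.] 514 at [0.553  0.1718 0.032 ] edges mm/yaw [(np.float64(19.1), np.float64(4.7)), (np.float64(29.7), np.float64(91.9))]
grn cassette px [158. 150.] 280
label [142. 175.] 527 at [0.4767 0.1691 0.032 ] edges mm/yaw [(np.float64(19.5), np.float64(8.1)), (np.float64(30.8), np.float64(92.0))]
cap_top 0.65 [ 0.518 -0.418  0.035] [314. 378.]
cap_top 0.6 [0.658 0.073 0.168] [322. 341.]
open 0.0451 pos [0.6222 0.1807 0.2691] q [-0.28  0.68 -0.13  1.45  0.1   1.02 -0.4 ] | shift [-1.96  0.51  0.49] wz -0.01
```

View pics/v.png

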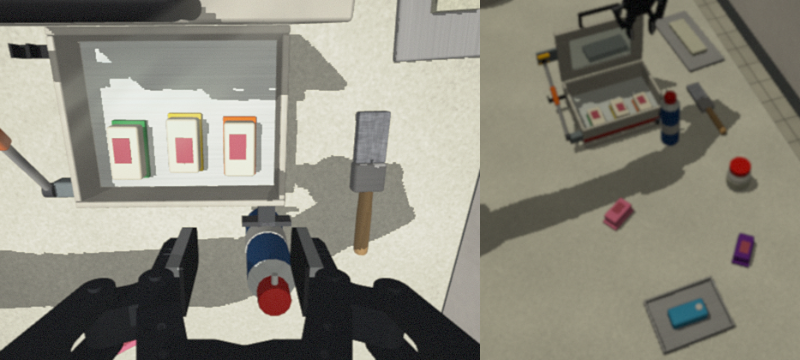

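>>> drive_tool --targets '[[-0.5, [-0.5, 0.1, 0], [0, 0, 0]], [-1, [-1.1, 0.3, 0], [0, 0, 0]], [-1, [-1.6, 0.45, 0.2], [0, 0, 0]], [-1, [-1.96, 0.51, 0.5], [0, 0, 0]], [-1, [-1.96, 0.51, 0.8], [0, 0, 0]], [-1, [-1.96, 0.51, 0.8], [0, 0, 0]], [-1, [-1.96, 0.51, 0.8], [0, 0, 0]]]'

```text
t: 48.8
eef_pos: [0.6573, 0.0658, 0.2204]
tcp_rot: [-0.0, 0.692, 0.722, 0.0]
ft_force: [-0.6, -0.3, 0.0]
opening: -0.0
```

Run:
```python
from h import *
c=np.load('chest.npy'); p=snap('wrist'); 
hsv=cv2.cvtColor(p['color'],cv2.COLOR_BGR2HSV); m=cv2.inRange(hsv,(170,150,50),(180,255,255))|cv2.inRange(hsv,(0,150,50),(6,255,255))
n,l,st,ce=cv2.connectedComponentsWithStats(m)
for i in range(1,n):
    if st[i,4]>150: print(st[i],ce[i],onplane(p,ce[i],.172))
find(p,'cap_top'); go(T(c,(.1,-.15,.172)),2.3)
```

```text
[ 258  206   56   57 2452] [285.57952692 235.2271615 ] [0.65712793 0.06774854 0.172     ]
[390 373  29  27 301] [403.42192691 386.12956811] [ 0.73594613 -0.0316063   0.172     ]
cap_top 0.85 [0.657 0.072 0.172] [286. 227.]
open -0.0 pos [0.6578 0.0657 0.2212] q [-0.1   0.75 -0.14  1.46  0.11  0.94 -0.22] | shift [-0.02 -0.01  0.82] wz 0.01
```

>>> drive_tool --targets '[[-1, [0.02, 0, 0.4], [0, 0, 0]], [-1, [0.02, 0, 0.7], [0, 0, 0]], [-1, [0.02, 0, 0.8], [0, 0, 0]], [-1, [0.02, 0, 0.86], [0, 0, 0]], [-1, [0.02, 0, 0.92], [0, 0, 0]], [-1, [0.02, 0, 0.97], [0, 0, 0]], [-1, [0.02, 0, 0.97], [0, 0, 0]]]'

```text
t: 49.78
eef_pos: [0.6569, 0.0662, 0.1651]
tcp_rot: [0.0, 0.693, 0.721, 0.0]
ft_force: [-8.1, 0.0, 16.4]
opening: 0.0001
```

>>> drive_tool --targets '[[-1, [0, 0, 0], [0, 0, 0]], [-1, [0, 0, -0.3], [0, 0, 0]], [-1, [0, 0, -0.8], [0, 0, 0]], [-1, [0, 0, -1.5], [0, 0, 0]], [-1, [-0.5, 0, -1.8], [0, 0, 0]], [-1, [-1, 0, -1.8], [0, 0, 0]], [-1, [-1, 0, -1.8], [0, 0, 0]], [-1, [-1, 0, -1.8], [0, 0, 0]]]'

```text
t: 50.78
eef_pos: [0.6601, 0.0072, 0.2706]
tcp_rot: [-0.0, 0.693, 0.721, 0.001]
ft_force: [0.1, 0.0, -0.7]
opening: 0.0004
```

Run:
```python
from h import *
c=np.load('chest.npy'); s=r.sense(); print(s['eef_pos'],s['ft_force'])
p=snap('wrist'); b=snap('side'); a=snap('scene')
for k in ('org','yel','grn'): block(p,k)
find(b,'cap_top','pack'); find(a,'cap_top','pack')
print([proj(q,T(c,(.1,-.15,.172))) for q in (a,b)])
cv2.imwrite('pics/w.png',np.hstack([cv2.resize(a['color'][170:300,180:420],(480,260),interpolation=3),cv2.resize(b['color'][140:270,180:340],(320,260),interpolation=3)]))
```

```text
[0.6601093  0.00719912 0.270603  ] [ 0.09685262  0.04859693 -0.74413594]
org cassette px [258.  20.] 175
label [230.  53.] 141 at [0.6036 0.1169 0.032 ] edges mm/yaw [(np.float64(56.7), np.float64(2.3)), (np.float64(1.8), np.float64(91.2))]
yel cassette px [171.  16.] 160
label [230.  53.] 141 at [0.6036 0.1169 0.032 ] edges mm/yaw [(np.float64(56.7), np.float64(2.3)), (np.float64(1.8), np.float64(91.2))]
grn cassette px [114.  21.] 379
label [89. 54.] 222 at [0.4704 0.1111 0.032 ] edges mm/yaw [(np.float64(2.7), np.float64(81.3)), (np.float64(85.0), np.float64(2.3))]
cap_top 0.73 [0.539 0.286 0.186] [234. 141.]
cap_top 0.53 [0.656 0.057 0.173] [298. 186.]
pack 0.89 [ 0.516 -0.422  0.034] [314. 380.]
pack 0.45 [0.489 0.17  0.052] [233. 203.]
pack 0.54 [ 0.525 -0.397  0.03 ] [221. 183.]
[array([279.27966493, 224.80926784]), array([297.94932897, 184.23082773])]
```

View pics/w.png

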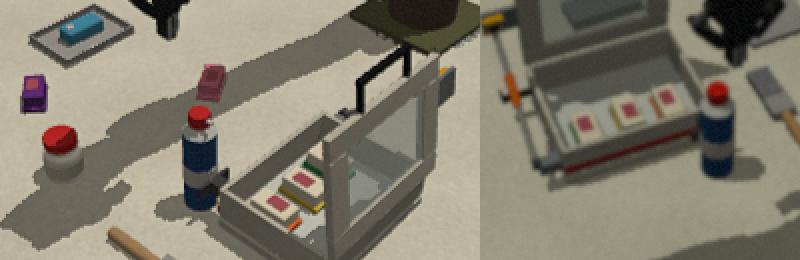

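```bash
python3 -c "
from station import order
print(order.finish_job())"
```

```text
the job is handed in; nothing more can be done
None
```

The job is done and handed in at about 51 s of the 210 s allowed. The hand-in gives no verdict, so what follows rests on my own last checks.

- **Lid and rod:** I opened the lid past upright and swung the rod up to its stop. I then lowered the lid until the rod's ball sat in the slot. The last pictures show the lid still propped with nothing touching it.
- **Cold pack:** it lies flat near the middle of the drip tray.
- **Wax blocks:** the green, yellow and orange blocks lie flat, side by side on the cold plate. No blue block was on the bench. I did not touch the pink and purple look-alikes, and the jar and brush look unmoved; the dispenser was not in the last close crops.
- **Spray cap:** the push reached 16 N, twice the 8 N needed, with the fingertip about 7 mm below the cap's rest height. I did not read the cap's travel directly. Afterwards it shows at its rest height to within about 2 pixels, too coarse to confirm the 1 mm limit.
- **Disagreement:** the final wrist readings of the block labels were useless because the blocks were at the edge of that view. I went by the scene and side views and the closer wrist check made before pressing the cap.

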